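# Tap the boxed book home under the shelf

### The arm

A 7-joint arm with a two-finger parallel gripper is mounted at the origin on the work surface. World frame = base frame: x ahead of the robot, y to its left, z up, the work surface at z = 0. Lengths are in m, angles in rad, forces in N, time in s.
With the tool pointing down it reaches from about 0.4 to 0.85 m from the base axis. Payload 10.4 kg.
Tool frame: the origin (TCP) lies on the centre line of the jaws, within the pads' length; the fingertips stand 8 mm ahead of it and the grasp point (between the pads) lies 11 mm behind it (r.finger_overhang is the distance from the TCP to the fingertips, in m); z points along the fingers, y is the line along which they close (so a half turn about z gives the same grasp; the last joint's range is limited). The gripper opens to 87 mm and grips with 3 to 60 N. Pads are 19 mm wide; open, the fingers measure 117 mm over their backs; the gripper's body (75 mm by 190 mm) begins 51 mm behind the grasp point.
Start: joints at [-1.369, 0.332, -0.065, 1.46, 0.022, 1.35, -0.088], TCP at [0.139, 0.609, 0.208] pointing down, gripper open.
Joint ranges: [-2.6, 2.6], [-0.5, 2.12], [-1.47, 1.34], [0.16, 2.42], [-1.27, 4.41], [0.06, 2.06], [-2.6, 2.6]. Speed limits (rad/s): [2.22, 2.22, 2.79, 2.79, 3.14, 3.14, 3.14].

### API

Orientations are given as a unit quaternion [x, y, z, w].
In Python, from bench import r, vision gives the robot as it stands.
- The arm moves only by the tool drive_tool, never from a script. Its argument "series" is a list of rows, each a list of 2 entries, a list of its own where there are three numbers: the shift along the world's x, y, z in cm, then the turn about the world's z in degrees. A call has exactly 10 rows; each row shifts and turns the commanded pose from where the row before left it; what a row does not reach is not made up. A row lasts 1/8 s, in which the tool goes at most 62.5 mm and 10.7 degrees, less where a joint would pass 70% of its speed; a pose out of reach is approached as far as the arm can. A call with a gripper value outside its range is refused whole. "hand" is the closure, from 0 (fully open) to 1 (shut), set as the call begins (left out, the last holds). The fingers move at their own pace and stop on an object; "newtons" is the grip in N (left out, the last holds). Time passes only in rows, so rows that do not move let the fingers close, or fill a call up. It gives the time, the measured TCP pose, the force, the opening and the grip force at its end, in the units of the state.
- r.read_state(): the state, without advancing time (a new reading comes with each control period).
- vision.camera(name): name is "side" or "top"; returns a dict with "color" (384x512x3 uint8, red, green, blue), "intrinsics" (3x3 intrinsics, pixels), "R" (3x3) and "t" (3): a world point X has camera coordinates R X + t. Camera axes: x right, y down, z forward; pixel columns grow to the right and rows downward; lengths in m; the calibration is good to about 2 mm. A picture is of the moment at which its call begins. There is no depth.
- r.close_job(): hands the job in; it is judged then, once.
The state is a dict: "time": time; "joint_positions": joint angles; "joint_vel": joint speeds; "joint_torque": joint torques, N m; "ee_pos": TCP position; "eef_rot": TCP orientation; "ft_force": force on the tool from outside, world axes, zero at the start; "torque": the same for the moment, N m; "width": finger opening in m; "grip_force": force on a finger pad.
Only numpy, scipy, OpenCV 4.12 (cv2) and the standard library are available. Lean on these libraries where they do the work, as an engineer would, in place of code of your own. Each camera call takes 0.05 s, during which the arm holds its last target. There are 200 camera calls.

### The job

A blue boxed book sticks out from under the low oak shelf: first move the green tea tin that stands in front of it onto the round black coaster, upright. Then pick up the wooden mallet and, with it alone (the gripper must not touch the book), nudge the book in with gentle taps until it rests square against the stone bookend hidden behind it, without shoving the bookend back. Finally stand the mallet upright on the square cork mat again; leave everything else where it is.

Things in the scene. Friction and masses are not known exactly. Their poses are not given: they have to be found in the camera images.
- bench: Fixed low bench of thick oak, top 80 above the surface the robot stands on, 720 deep x 980 wide; all the things handled stand on its top. Origin under its centre, 80 below its top.
- shelf: Fixed low oak shelf, 270 deep (x) x 370 wide (y); origin under its centre on the bench top (heights from there), +x points inward from its open front. Board underside at height 115, top at 133, front edge at x = -135. Legs at the corners; upright paperbacks (to 106 high, fronts at x = -106) at each side leave a bay y = -95 to 95 for the book; a back panel (inner face x = 121) closes the rear.
- book: Loose blue boxed book lying flat, 118 deep (x) x 158 wide (y) x 50 high, 0.3 to 0.65 kg; origin at the centre of its underside; +x into the shelf, orange-striped front at x = -59. It starts slightly askew, its front 10 to 35 mm outside the board's front edge; when home its front is 35 to 50 mm behind that edge. Sliding it takes 1.5 to 4.5 N.
- bookend: Loose white stone block, 60 deep (x) x 110 wide (y) x 80 high, 1.4 kg, standing hidden under the shelf behind the book; origin at the centre of its underside, x axis parallel to the shelf's at the start. Its near face (x = -30) is the book's stop: home is when the book's origin is 89 mm in front of this origin. It slides if pushed harder than about 7 N.
- mallet: Loose wooden mallet, 0.24 kg, standing on its flat head on the mat, handle up, 200 high in all. Origin at the centre of the head's flat end (its underside), z along the handle. Dark head 40 (x) x 64 (y) x 46 high, edges rounded 3; above it a pale square handle 22 x 22 from z = 46 to 200, on the head's centre.
- tin: Loose green tea tin with a brass-coloured lid, cylinder 57 across, 90 high, 0.18 kg, standing in front of the book; origin at the centre of its underside.
- mat: Fixed square cork mat, 140 x 140 x 4 thick; origin at the centre of its underside, x and y along its sides.
- coaster: Fixed round black rubber coaster, 100 across, 4 thick; origin at the centre of its underside.
- candle: Loose amber glass candle jar, 50 across, 72 high, beside the tin (leave alone); origin at the centre of its underside.
- glasses_case: Loose grey spectacles case, 140 (x) x 55 (y) x 36 high, on the other side of the tin (leave alone); origin at the centre of its underside.
- mug: Loose blue mug, 80 across, 85 high, handle at its +y side, on the robot's side of the coaster (leave alone); origin at the centre of its underside.
- cactus: Loose small cactus in a terracotta pot, 70 across, 114 high, on the robot's side of the mat (leave alone); origin at the centre of its underside.
- speaker: Loose black speaker, 90 (x) x 100 (y) x 165 high, standing on the rear of the shelf's board (leave alone); origin at the centre of its underside.
- ornament: Loose chrome ball, 80 across, fixed to a dark foot, 85 high in all, standing on the rear of the shelf's board (leave alone); origin at the centre of its underside.
There are look-alikes about, which are no part of the job. Of the things like the mallet, leave any that is yellow; of the rest the larger one is meant.

How it is judged:
On the way, in this order (a step that is already met when the one before it is completed fails the run):
1. The tin stands upright on the coaster, released (horizontal distance between tin and coaster below 0.025 m and angle between tin's own z axis and vertical below 0.1 rad and z of tin in the frame of coaster below 0.01 m and contact force between the fingers and tin below 0.3 N), for 0.2 s.
2. The book has met the bookend squarely (x of book in the frame of bookend above -0.093 m and angle between the x axis of book and the x axis of bookend, either way round below 0.07 rad and angle between book's own z axis and vertical below 0.1 rad), for 0.2 s.
At the end, for the whole second after the job is handed in: Tin upright on the coaster (axis within 25 mm of its centre); book flat, less than 4 mm from the bookend, square to it within 4 degrees; mallet standing upright on its head on the mat, centre within 60 mm of the mat's centre along each side; all released and at rest (all of step 2 and horizontal distance between tin and coaster below 0.025 m and angle between each of tin, mallet's own z axis and vertical below 0.1 rad and z of tin in the frame of coaster below 0.01 m and z of mallet in the frame of mat below 0.01 m and x of mallet in the frame of mat between -0.06 and 0.06 m and y of mallet in the frame of mat between -0.06 and 0.06 m and linear speed of each of tin, book, mallet, bookend below 0.02 m/s); the robot touches nothing.
It fails at once if The gripper or arm touches the book (contact force between any of the fingers, the arm and book above 1 N).
It fails at once if The tin or another thing than the mallet pushes the book (contact force between any of tin, candle, glasses_case and book above 1 N).
It fails at once if The bookend is shoved by more than 10 mm (distance of bookend from where it was at the start of the episode above 0.01 m).
It fails at once if The book is struck hard (it moves faster than 0.3 m/s) (linear speed of book above 0.3 m/s).
It fails at once if A bystander is shifted by more than 20 mm or tipped (distance of any of candle, glasses_case, mug, cactus, speaker, ornament from where it was at the start of the episode above 0.02 m or angle between any of candle, glasses_case, mug, cactus, speaker, ornament's own z axis and vertical above 0.35 rad).
It also fails if it takes over 72 s, if anything falls off the work surface, if the arm or the gripper's body presses on something with over 40 N, if the wrist force passes 120 N, or if a joint passes its speed limit or range.

## Working session

There is one attempt and no reset: what is moved stays moved. The work goes in short steps, Python scripts to look and compute and a tool call to move; the robot and the scene stay as the last step left them, time stands still between calls to the robot, and variables do not carry over. Pictures are saved under pics/ and viewed, at most 10 in all, crops included, and the job is handed in when it is done.

Besides the shell and the picture viewer there is one more tool, called after "Emit:" in YAML: its name, and indented under it one key for each argument. drive_tool: Moves the arm, as the interface text tells. Its arguments: {"type":"object","properties":{"series":{"type":"array"},"hand":{"type":"number"},"newtons":{"type":"number"}},"required":["series"]}

```bash
ls; mkdir -p pics
cat > h.py <<'E'
import sys; sys.path.insert(0,'.')
from bench import r, vision
import cv2, numpy as np
def ray(c,u,v,z):
    K,R,t=map(np.array,(c["intrinsics"],c["R"],c["t"]))
    d=R.T@np.linalg.inv(K)@np.array([u,v,1.]); o=-R.T@t.ravel()
    return o+d*(z-o[2])/d[2]
def proj(c,X):
    p=np.array(c["R"])@np.array(X,float)+np.array(c["t"]).ravel(); q=np.array(c["intrinsics"])@p; return q[:2]/q[2]
def save(c,n,box=None,s=1):
    im=c["color"][:,:,::-1]
    if box: a,b,cc,d=box; im=im[b:d,a:cc]
    cv2.imwrite(f'pics/{n}.png',cv2.resize(im,None,fx=s,fy=s,interpolation=cv2.INTER_CUBIC))
E
python3 - <<'E'
from h import *
import pickle
for n in("top","side"):
    c=vision.camera(n); pickle.dump(c,open(n+'0.pkl','wb')); save(c,n+'0',s=1.5); print(n,-np.array(c["R"]).T@np.array(c["t"]).ravel(),c["intrinsics"])
print(r.read_state())
E
```

```text
pics
top [ 0.45337862 -0.11043317  1.50279538] [[397.1711445    0.         255.79830444]
 [  0.         397.1711445  191.40834882]
 [  0.           0.           1.        ]]
side [-0.25140421 -0.84516104  1.16757532] [[497.06271117   0.         253.76644821]
 [  0.         497.06271117 193.39026762]
 [  0.           0.           1.        ]]
{'time': 0.1, 'joint_positions': array([-1.36859974,  0.3327971 , -0.06470819,  1.46084948,  0.02162145,
        1.34987906, -0.08850385]), 'joint_vel': array([-0.00223327, -0.002361  , -0.00030638, -0.00277633, -0.00043704,
        0.00278956, -0.00020639]), 'joint_torque': array([ 1.93487940e-03, -6.24538636e+01,  2.49485811e-02, -3.90719032e+01,
       -6.14179345e-02,  3.65773367e-02,  1.27380863e-04]), 'ee_pos': array([0.13924473, 0.60892827, 0.2071445 ]), 'eef_rot': array([ 1.12148022e-01,  9.93691320e-01, -6.17510212e-04, -3.28434504e-05]), 'ft_force': array([-0.4277685 , -0.49978444,  0.20725008]), 'torque': array([ 0.01779193, -0.04509875,  0.04916129]), 'grip_force': 0.0, 'width': 0.08689613784295255}
```

View pics/top0.png

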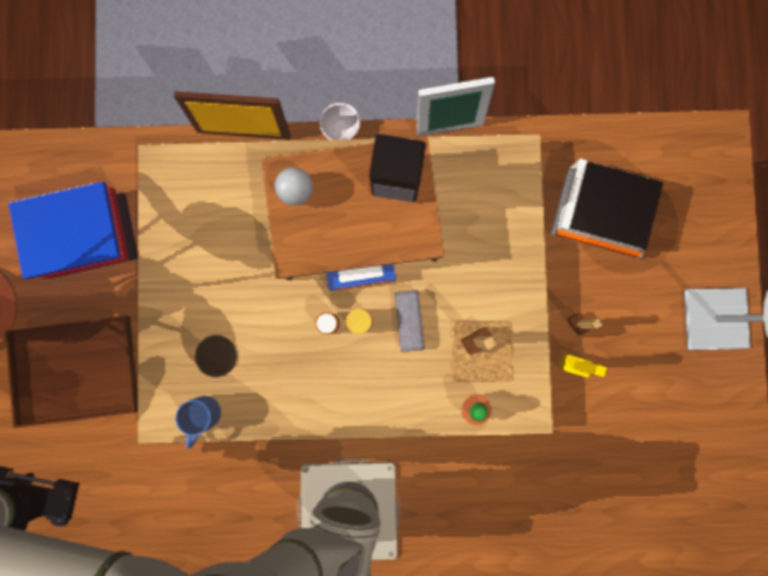

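View pics/side0.png

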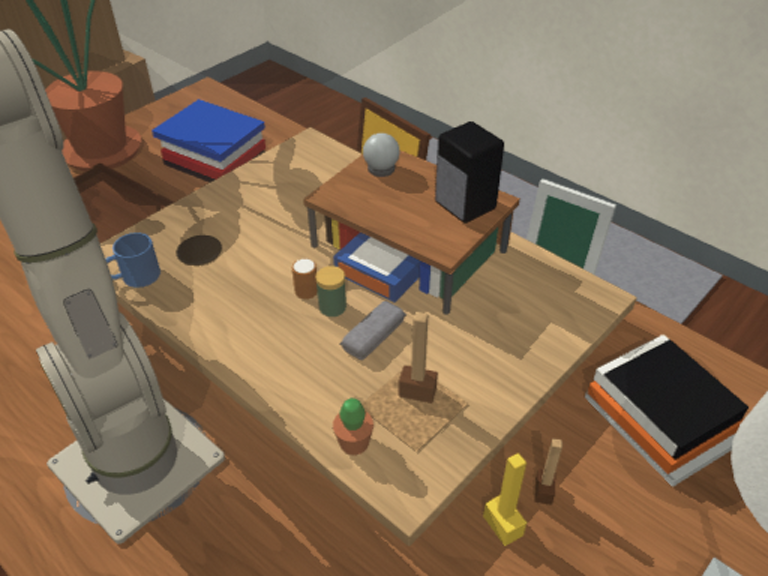

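The scene, in pixels of the 1.5x pictures:
- **Tin:** top view (358,320), with the candle at (327,323) and the case at (409,320).
- **Coaster:** (216,355).
- **Mallet candidates in the top view:** on the mat at (480,342), a smaller one off the bench at (585,323), and a yellow one at (585,366). I choose the one on the mat.
- **Book front:** about (362,277).

Next I take a close crop to check this.

Run:
```python
from h import *
import pickle
c=pickle.load(open('top0.pkl','rb')); save(c,'crop_top',(190,155,350,275),5)
c=pickle.load(open('side0.pkl','rb')); save(c,'crop_side',(185,140,345,260),5)
```

```text
(no output)
```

View pics/crop_top.png

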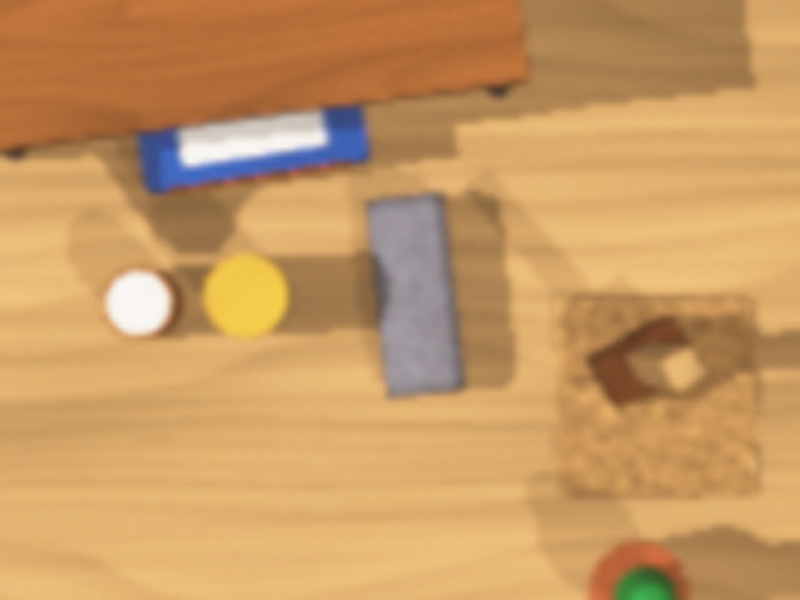

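View pics/crop_side.png

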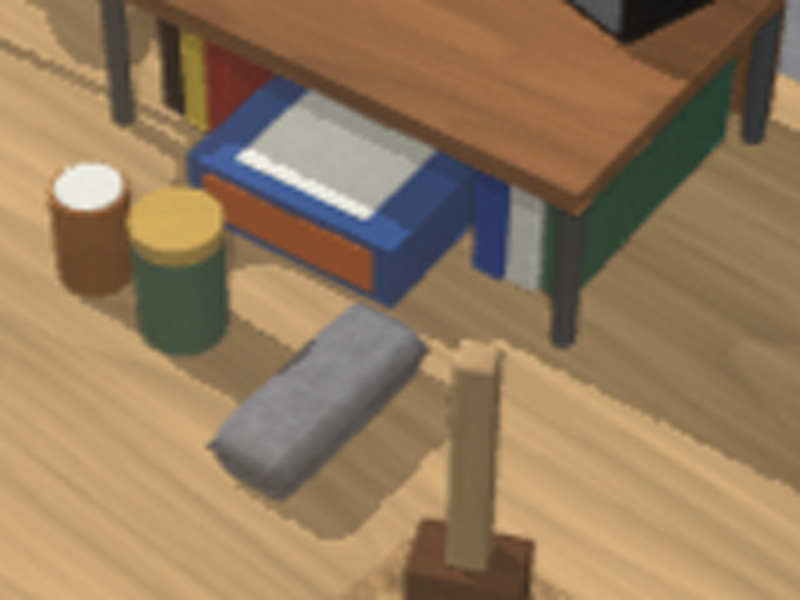

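The crops confirm it. The mallet on the mat has its handle top at crop (683,369), with the head turned about 30°. The tin lid is at (246,296) and the book's front corners are at (150,190) and (368,158). Now the positions.

Run:
```python
from h import *
import pickle
c=pickle.load(open('top0.pkl','rb'))
def P(n,x,y,z,o=(190,155),s=5):
    p=ray(c,(x+.5)/s-.5+o[0],(y+.5)/s-.5+o[1],z); print(n,p.round(4)); return p
P('tin',246,296,.17);P('candle',140,302,.152)
P('mtop',683,369,.284)
for q in((588,356),(668,318),(622,405)):P('head',*q,.13)
for q in((563,295),(755,295),(758,496),(563,496)):P('mat',*q,.084)
a=P('bookL',150,190,.13);b=P('bookR',368,158,.13);d=a-b;print('yaw book',np.degrees(np.arctan2(-d[0],d[1])))
a=P('shelfL',0,150,.213);b=P('shelfR',525,83,.213);d=a-b;print('yaw shelf',np.degrees(np.arctan2(-d[0],d[1])))
for q in((368,203),(440,195),(463,388),(390,397)):P('case',*q,.116)
P('coaster',216,355,.084,(0,0),1.5)
for q in((278,277),(442,256),(424,152),(265,156)):P('shelfcorner',*q,.213,(0,0),1.5)
P('legs',15,153,.19);P('legs',500,90,.19)
P('mug',198,415,.165,(0,0),1.5);P('cactus',479,411,.19,(0,0),1.5)
P('speaker bottom front',396,198,.213,(0,0),1.5)
s=pickle.load(open('side0.pkl','rb'))
# side checks: tin base/lid & handle top
print('side tin lid',ray(s,177.5/5-.4+185,215/5-.4+140,.17).round(4))
print('side mallet top',ray(s,478/5-.4+185,352/5-.4+140,.284).round(4))
print('side book BL top corner',ray(s,193/5-.4+185,160/5-.4+140,.13).round(4),'R',ray(s,397/5-.4+185,252/5-.4+140,.13).round(4),'Rbot',ray(s,390/5-.4+185,304/5-.4+140,.08).round(4))
```

```text
tin [ 0.4635 -0.0428  0.17  ]
candle [0.4613 0.0302 0.152 ]
mtop [ 0.4115 -0.3144  0.284 ]
head [ 0.4167 -0.2753  0.13  ]
head [ 0.4414 -0.3312  0.13  ]
head [ 0.3826 -0.2975  0.13  ]
mat [ 0.4592 -0.2644  0.084 ]
mat [ 0.4558 -0.401   0.084 ]
mat [ 0.3138 -0.3977  0.084 ]
mat [ 0.3171 -0.2599  0.084 ]
bookL [0.5388 0.0241 0.13  ]
bookR [ 0.5571 -0.1275  0.13  ]
yaw book 6.9139494163276805
shelfL [0.5622 0.1134 0.213 ]
shelfR [ 0.5973 -0.2301  0.213 ]
yaw shelf 5.832820228530031
case [ 0.5267 -0.1269  0.116 ]
case [ 0.531  -0.1773  0.116 ]
case [ 0.3963 -0.1895  0.116 ]
case [ 0.3913 -0.1386  0.116 ]
coaster [0.3918 0.3016 0.084 ]
shelfcorner [0.5629 0.1278 0.213 ]
shelfcorner [ 0.5996 -0.2299  0.213 ]
shelfcorner [ 0.8305 -0.1974  0.213 ]
shelfcorner [0.8311 0.1528 0.213 ]
legs [0.5619 0.1074 0.19  ]
legs [ 0.5956 -0.2155  0.19  ]
mug [0.2635 0.3192 0.165 ]
cactus [ 0.2611 -0.3019  0.19  ]
speaker bottom front [ 0.7298 -0.1332  0.213 ]
side tin lid [ 0.4688 -0.044   0.17  ]
side mallet top [ 0.4159 -0.316   0.284 ]
side book BL top corner [0.5399 0.0169 0.13  ] R [ 0.5633 -0.1334  0.13  ] Rbot [ 0.5649 -0.1268  0.08  ]
```

Emit:
drive_tool:
  series:
    - [[4.7,-3.5,1.6],-7.7]
    - [[4.7,-3.5,1.6],-7.7]
    - [[4.7,-3.5,1.6],-7.7]
    - [[4.7,-3.5,1.6],-7.7]
    - [[4.7,-3.5,1.6],-7.7]
    - [[4.7,-3.5,1.6],-7.7]
    - [[1.1,-5.5,0],-7.7]
    - [[1.1,-5.5,0],-7.7]
    - [[1.1,-5.5,0],-7.7]
    - [[1.1,-5.5,0],-7.7]
  hand: 0
  newtons: 20

```text
time: 1.35
ee_pos: [0.4653, 0.1774, 0.3036]
eef_rot: [0.708, 0.706, -0.0, -0.0]
ft_force: [1.1, -0.0, 1.5]
width: 0.0868
grip_force: 0.0
```

Emit:
drive_tool:
  series:
    - [[0,-5.5,0],0]
    - [[0,-5.5,0],0]
    - [[0,-5.5,0],0]
    - [[0,-5.5,0],0]
    - [[0,0,-4],0]
    - [[0,0,-4],0]
    - [[0,0,-4],0]
    - [[0,0,-3],0]
    - [[0,0,-2],0]
    - [[0,0,0],0]

```text
time: 2.6
ee_pos: [0.4642, -0.0408, 0.1327]
eef_rot: [0.706, 0.708, -0.001, -0.001]
ft_force: [-0.5, -0.1, 0.5]
width: 0.0871
grip_force: 0.0
```

Emit:
drive_tool:
  series:
    - [[0,0,0],0]
    - [[0,0,0],0]
    - [[0,0,0],0]
    - [[0,0,0],0]
    - [[0,0,0],0]
    - [[0,0,1],0]
    - [[0,0,2],0]
    - [[-0.5,3,4],0]
    - [[-1,4,4],0]
    - [[-1,5,2],0]
  hand: 1

```text
time: 3.85
ee_pos: [0.4406, 0.0799, 0.2666]
eef_rot: [0.707, 0.707, 0.002, 0.001]
ft_force: [1.1, 0.6, -2.1]
width: 0.0562
grip_force: 20.1
```

Emit:
drive_tool:
  series:
    - [[-0.9,4.5,0],0]
    - [[-0.9,4.5,0],0]
    - [[-0.9,4.5,0],0]
    - [[-1,4.5,0],0]
    - [[-1,4.5,0],0]
    - [[0,0,-4],0]
    - [[0,0,-4],0]
    - [[0,0,-2.5],0]
    - [[0,0,-1.3],0]
    - [[0,0,0],0]

```text
time: 5.1
ee_pos: [0.3932, 0.3041, 0.1458]
eef_rot: [0.706, 0.708, -0.0, 0.0]
ft_force: [-0.2, 0.0, -1.2]
width: 0.0568
grip_force: 20.1
```

Emit:
drive_tool:
  series:
    - [[0,0,-0.6],0]
    - [[0,0,-0.3],0]
    - [[0,0,0],0]
    - [[0,0,0],0]
    - [[0,0,0],0]
    - [[0,0,0],0]
    - [[0,0,0],0]
    - [[0,0,0],0]
    - [[0,0,0],0]
    - [[0,0,0],0]

```text
time: 6.35
ee_pos: [0.3936, 0.3049, 0.1382]
eef_rot: [0.706, 0.708, 0.001, -0.0]
ft_force: [-2.6, -0.4, 5.5]
width: 0.0563
grip_force: 20.2
```

Contact. I release and lift.

Emit:
drive_tool:
  series:
    - [[0,0,0],0]
    - [[0,0,0],0]
    - [[0,0,0],0]
    - [[0,0,0],0]
    - [[0,0,2],0]
    - [[0,0,4],0]
    - [[0,0,5],0]
    - [[0,0,6],0]
    - [[0,-1,6],0]
    - [[0,-6,0],0]
  hand: 0

```text
time: 7.6
ee_pos: [0.394, 0.2368, 0.3709]
eef_rot: [0.705, 0.71, 0.003, 0.0]
ft_force: [1.4, -1.7, -1.1]
width: 0.0872
grip_force: 0.0
```

Run:
```python
from h import *
c=vision.camera("top"); save(c,'t1',(90,150,350,290),3)
h=cv2.cvtColor(c["color"],cv2.COLOR_RGB2HSV)
m=((h[...,0]>18)&(h[...,0]<32)&(h[...,1]>170)&(h[...,2]>150)).astype(np.uint8); m[:, 200:]=0; m[:150]=0
n,l,s,ce=cv2.connectedComponentsWithStats(m)
for i in range(1,n):
    if s[i,4]>60: print('lid',s[i,4],ray(c,*ce[i],.174))
d=(h[...,2]<45).astype(np.uint8); d[:,:120]=0;d[:,180:]=0;d[:200]=0;d[260:]=0
ys,xs=np.nonzero(d); print('coaster ext',xs.min(),xs.max(),ys.min(),ys.max(), ray(c,(xs.min()+xs.max())/2,(ys.min()+ys.max())/2,.084))
```

```text
lid 69 [0.39128255 0.28499354 0.174     ]
coaster ext 126 150 226 259 [0.37109687 0.32258544 0.084     ]
```

View pics/t1.png

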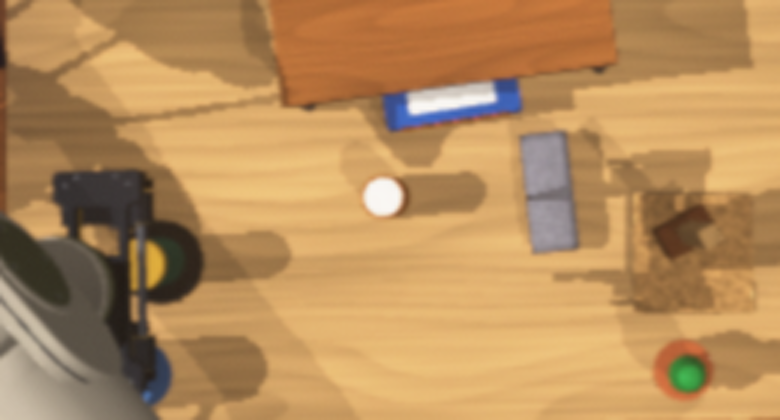

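The tin's lid sits within the coaster (crop ~(165,262)), partly hidden by the arm. I'll recheck that later. Now to the mallet.

Emit:
drive_tool:
  series:
    - [[0.9,-6.1,0],3]
    - [[0.9,-6.1,0],3]
    - [[0.9,-6.1,0],3]
    - [[0.9,-6.1,0],3]
    - [[-0.3,-6.1,0],3]
    - [[-0.3,-6.1,0],3]
    - [[-0.3,-6.1,0],3]
    - [[-0.3,-6.1,0],3]
    - [[-0.4,-6.1,0],3]
    - [[0,0,-2],0]

```text
time: 8.9
ee_pos: [0.4128, -0.3073, 0.3454]
eef_rot: [0.529, 0.849, -0.002, -0.002]
ft_force: [0.6, 0.5, -1.0]
width: 0.0873
grip_force: 0.0
```

Run:
```python
from h import *
c=vision.camera("top")
h=cv2.cvtColor(c["color"],cv2.COLOR_RGB2HSV)
m=((h[...,0]>18)&(h[...,0]<32)&(h[...,1]>170)&(h[...,2]>150)).astype(np.uint8); m[:, 200:]=0; m[:150]=0
n,l,s,ce=cv2.connectedComponentsWithStats(m)
for i in range(1,n):
    if s[i,4]>60: print('lid',s[i],ray(c,*ce[i],.174))
print('coaster centre should be px',proj(c,(.392,.3016,.084)))
s=vision.camera("side"); save(s,'s1',(150,60,350,280),2.7)
print(r.read_state()['ee_pos'])
```

```text
lid [128 230  17  17 216] [0.39188643 0.30139767 0.174     ]
coaster centre should be px [143.84094109 236.45382929]
[ 0.41329997 -0.30296271  0.34359095]
```

View pics/s1.png

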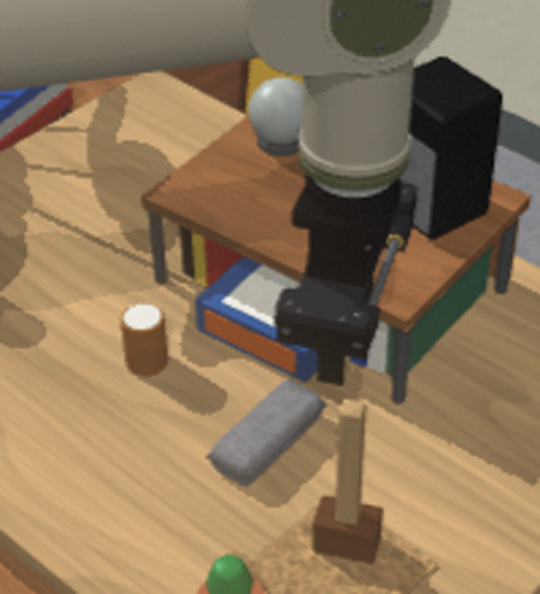

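The tin is on the coaster, with the lid centre less than 1 mm from the coaster centre. In the side view the gripper is just behind and above the handle top (352,403), so I shift by 12 mm and descend.

Emit:
drive_tool:
  series:
    - [[0.1,-1.2,0],0]
    - [[0,0,0],0]
    - [[0,0,-2],0]
    - [[0,0,-3],0]
    - [[0,0,-3],0]
    - [[0,0,-2],0]
    - [[0,0,-0.6],0]
    - [[0,0,0],0]
    - [[0,0,0],0]
    - [[0,0,0],0]

```text
time: 10.25
ee_pos: [0.4156, -0.3148, 0.2398]
eef_rot: [0.526, 0.85, 0.002, -0.003]
ft_force: [0.5, 0.5, 0.3]
width: 0.087
grip_force: 0.0
```

Emit:
drive_tool:
  series:
    - [[0,0,0],0]
    - [[0,0,0],0]
    - [[0,0,0],0]
    - [[0,0,0],0]
    - [[0,0,0],0]
    - [[0,0,0],0]
    - [[0,0,0],0]
    - [[0,0,0],0]
    - [[0,0,0],0]
    - [[0,0,1],0]
  hand: 1
  newtons: 40

```text
time: 11.5
ee_pos: [0.4149, -0.3143, 0.2489]
eef_rot: [0.526, 0.85, 0.001, -0.004]
ft_force: [0.1, 0.2, -1.9]
width: 0.0216
grip_force: 39.8
```

Emit:
drive_tool:
  series:
    - [[-1,1,5],0]
    - [[-1,4.4,0],-5.3]
    - [[-1,5,0],-5.3]
    - [[0,5,0],-5.3]
    - [[0,5,0],-5.3]
    - [[0,4,0],-5.3]
    - [[0,0,-3],0]
    - [[0,0,-2],0]
    - [[0,0,-1],0]
    - [[0,0,0],0]

```text
time: 12.75
ee_pos: [0.3871, -0.0817, 0.239]
eef_rot: [0.697, 0.717, 0.004, -0.007]
ft_force: [-0.3, -0.3, -1.2]
width: 0.0218
grip_force: 40.0
```

Emit:
drive_tool:
  series:
    - [[0,0,-0.2],0]
    - [[0,0,-0.2],0]
    - [[0,0,-0.1],0]
    - [[0,0,0],0]
    - [[0,0,0],0]
    - [[0,0,0],0]
    - [[0,0,0],0]
    - [[0,0,0],0]
    - [[0,0,0],0]
    - [[0,0,0],0]

```text
time: 14.0
ee_pos: [0.3878, -0.0814, 0.2351]
eef_rot: [0.697, 0.717, 0.004, -0.006]
ft_force: [-2.5, 1.1, 7.5]
width: 0.0216
grip_force: 40.0
```

Emit:
drive_tool:
  series:
    - [[0,1.46,0.2],0]
    - [[0,1.47,0.1],0]
    - [[0,1.47,-0.05],0]
    - [[0,1.47,-0.16],0]
    - [[0,1.44,-0.3],0]
    - [[0,1.42,-0.41],0]
    - [[0,1.37,-0.55],0]
    - [[0,1.32,-0.66],0]
    - [[0,1.25,-0.77],0]
    - [[0,1.19,-0.88],0]
  hand: 1
  newtons: 5

```text
time: 15.25
ee_pos: [0.3875, 0.0588, 0.1996]
eef_rot: [0.697, 0.717, 0.004, -0.007]
ft_force: [-2.2, 2.5, 6.8]
width: 0.0226
grip_force: 5.0
```

Run:
```python
from h import *
s=vision.camera("side"); save(s,'s2',(120,60,320,280),2.7)
```

```text
(no output)
```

View pics/s2.png

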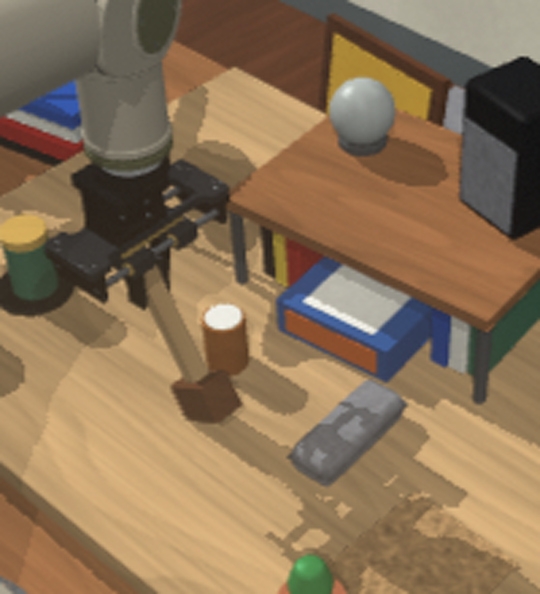

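The mallet is tilted about 45°, with its head on the bench at (208,395), clear of the candle. I continue the arc.

Emit:
drive_tool:
  series:
    - [[0,1.06,-1.02],0]
    - [[0,1.06,-1.02],0]
    - [[0,0.86,-1.2],0]
    - [[0,0.86,-1.2],0]
    - [[0,0.65,-1.32],0]
    - [[0,0.65,-1.32],0]
    - [[0,0.4,-1.4],0]
    - [[0,0.4,-1.4],0]
    - [[0,0,0],0]
    - [[0,0,0],0]

```text
time: 16.55
ee_pos: [0.3871, 0.1158, 0.1001]
eef_rot: [0.697, 0.717, 0.003, -0.006]
ft_force: [-0.6, -1.3, -2.5]
width: 0.0222
grip_force: 5.0
```

Run:
```python
from h import *
s=vision.camera("side"); save(s,'s3',(100,80,300,260),2.7)
print(r.read_state()['ft_force'])
```

```text
[-0.79261602 -0.89133446 -1.80836765]
```

View pics/s3.png

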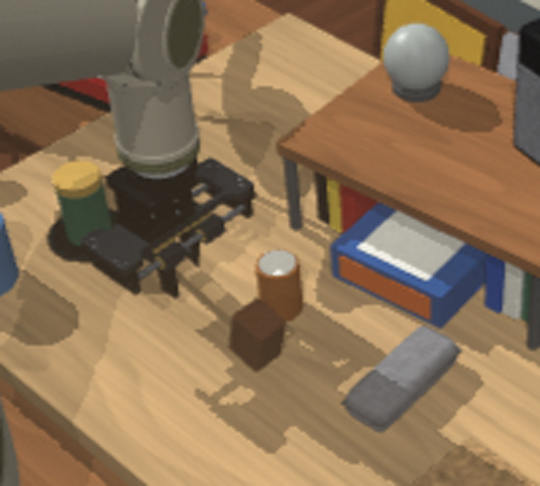

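It now lies flat, with the head end at crop (255,335) facing −y. I regrip nearer the head, opening only partly.

Emit:
drive_tool:
  series:
    - [[0,0,0],0]
    - [[0,0,0],0]
    - [[0,0,0],0]
    - [[0,-1.2,0],0]
    - [[0,-1.2,0],0]
    - [[0,-1.2,0],0]
    - [[0,-1,0],0]
    - [[0,0,0],0]
    - [[0,0,0],0]
    - [[0,0,0],0]
  hand: 0.55

```text
time: 17.85
ee_pos: [0.3872, 0.0707, 0.1002]
eef_rot: [0.697, 0.717, 0.004, -0.006]
ft_force: [-0.5, -0.1, -0.5]
width: 0.0389
grip_force: 0.0
```

Emit:
drive_tool:
  series:
    - [[0,0,0],0]
    - [[0,0,0],0]
    - [[0,0,0],0]
    - [[0,0,0],0]
    - [[0,0,0],0]
    - [[0,0,1],0]
    - [[0,0,2],0]
    - [[0,0,3],0]
    - [[0,0,3],0]
    - [[0,0,1],0]
  hand: 1
  newtons: 55

```text
time: 19.1
ee_pos: [0.3878, 0.0705, 0.2019]
eef_rot: [0.697, 0.717, 0.005, -0.006]
ft_force: [0.1, 0.4, -2.8]
width: 0.0202
grip_force: 55.0
```

Emit:
drive_tool:
  series:
    - [[0,0,0],9.7]
    - [[0,0,0],9.7]
    - [[0,0,0],9.7]
    - [[0,0,0],9.7]
    - [[0,0,0],9.7]
    - [[0,0,0],9.7]
    - [[0,0,0],9.7]
    - [[0,0,0],9.7]
    - [[0,0,0],9.7]
    - [[0,0,0],9.7]

```text
time: 20.35
ee_pos: [0.3867, 0.0701, 0.1995]
eef_rot: [-0.078, 0.997, -0.003, -0.008]
ft_force: [0.1, -0.3, -1.7]
width: 0.0199
grip_force: 55.0
```

Emit:
drive_tool:
  series:
    - [[0.5,-2.5,0],-0.5]
    - [[0.5,-2.8,0],-0.5]
    - [[0.5,-2.8,0],-0.5]
    - [[0.5,-2.8,0],-0.5]
    - [[0,-2.6,0],-0.5]
    - [[0,0,0],-0.5]
    - [[0,0,-1],0]
    - [[0,0,0],0]
    - [[0,0,0],0]
    - [[0,0,0],0]

```text
time: 21.6
ee_pos: [0.4073, -0.0643, 0.1903]
eef_rot: [-0.049, 0.999, -0.002, -0.007]
ft_force: [-0.2, 0.0, -2.7]
width: 0.0199
grip_force: 55.0
```

Run:
```python
from h import *
import pickle
c=vision.camera("top"); pickle.dump(c,open('t2.pkl','wb')); save(c,'t2',(190,150,330,255),5.6)
print(r.read_state()['ee_pos'],r.read_state()['eef_rot'])
```

```text
[ 0.40732784 -0.06439807  0.19033403] [-0.04891939  0.99877635 -0.00222332 -0.00690965]
```

View pics/t2.png

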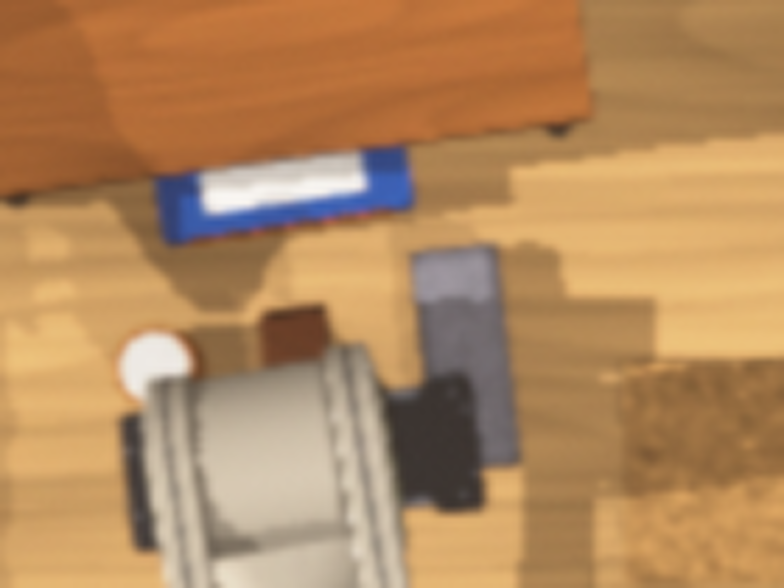

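In this view the head's front edge runs (262,316)–(325,307), pointing at the book's front edge (178,243)–(412,207), nearly parallel to it.

Run:
```python
from h import *
import pickle
c=pickle.load(open('t2.pkl','rb'))
def P(n,x,y,z):
    p=ray(c,(x+.5)/5.6-.5+190,(y+.5)/5.6-.5+150,z); print(n,p.round(4)); return p
a=P('hL',262,316,.233);b=P('hR',325,307,.233);d=a-b;print(np.degrees(np.arctan2(-d[0],d[1])),np.linalg.norm(d))
a=P('bL',172,243,.13);b=P('bR',412,207,.13);d=a-b;print(np.degrees(np.arctan2(-d[0],d[1])),np.linalg.norm(d))
a=P('sL',0,198,.213);b=P('sR',592,115,.213);d=a-b;print(np.degrees(np.arctan2(-d[0],d[1])))
```

```text
hL [ 0.488  -0.0388  0.233 ]
hR [ 0.4923 -0.0749  0.233 ]
6.690902046070257 0.03633505821133834
bL [0.5374 0.0217 0.13  ]
bR [ 0.5559 -0.1273  0.13  ]
7.094372854387073 0.15016522029300944
sL [0.5611 0.1134 0.213 ]
sR [ 0.6008 -0.2325  0.213 ]
6.5442715495421595
```

Emit:
drive_tool:
  series:
    - [[1.6,0.1,0],0]
    - [[1.6,0.2,0],0]
    - [[0,0,-2],0]
    - [[0,0,-2],0]
    - [[0,0,-2],0]
    - [[0,0,-1.5],0]
    - [[0,0,-0.8],0]
    - [[0,0,-0.4],0]
    - [[0,0,0],0]
    - [[0,0,0],0]

```text
time: 22.9
ee_pos: [0.4395, -0.0616, 0.1036]
eef_rot: [-0.049, 0.999, -0.002, -0.007]
ft_force: [-0.4, -0.6, -1.8]
width: 0.02
grip_force: 55.0
```

Run:
```python
from h import *
import pickle
s=vision.camera("side"); c=vision.camera("top"); st=r.read_state(); print(st['ee_pos'],st['ft_force'])
pickle.dump((s,c),open('p3.pkl','wb'))
# dark brown head mask in both views
for n,cc in(('side',s),('top',c)):
    h=cv2.cvtColor(cc["color"],cv2.COLOR_RGB2HSV)
    m=(((h[...,0]<12)|(h[...,0]>172))&(h[...,1]>110)&(h[...,2]<125)&(h[...,2]>30)).astype(np.uint8)
    u,v=proj(cc,(.50,-.057,.12)).astype(int); w=np.zeros_like(m); w[v-22:v+22,u-30:u+30]=1; m&=w
    k,l,sd,ce=cv2.connectedComponentsWithStats(m); i=1+np.argmax(sd[1:,4]); p=cv2.approxPolyDP(cv2.findContours((l==i).astype(np.uint8),0,2)[0][0],2,True)[:,0]
    print(n,sd[i],p.tolist()); 
    for z in(.08,.144): print(z,[ray(cc,*q,z)[:2].round(3).tolist() for q in p])
```

```text
[ 0.43950598 -0.0615295   0.10356733] [ 0.3606496  -0.03809881 -2.4553561 ]
side [249 187   4   8  22] [[250, 187], [251, 194]]
0.08 [[0.583, -0.057], [0.562, -0.081]]
0.144 [[0.534, -0.103], [0.514, -0.126]]
top [238 197  10   7  53] [[247, 199], [238, 198], [238, 202], [246, 203]]
0.08 [[0.516, -0.069], [0.521, -0.037], [0.506, -0.036], [0.502, -0.065]]
0.144 [[0.514, -0.071], [0.518, -0.04], [0.504, -0.04], [0.5, -0.067]]
```

Emit:
drive_tool:
  series:
    - [[0,0,-0.3],0]
    - [[0,0,0],0]
    - [[0,0,0],0]
    - [[0,0,0],0]
    - [[0,0,0],0]
    - [[0,0,0],0]
    - [[0,0,0],0]
    - [[0,0,0],0]
    - [[0,0,0],0]
    - [[0,0,0],0]

```text
time: 24.25
ee_pos: [0.4393, -0.0616, 0.1003]
eef_rot: [-0.049, 0.999, -0.002, -0.007]
ft_force: [1.6, 0.6, 0.2]
width: 0.0196
grip_force: 55.0
```

Emit:
drive_tool:
  series:
    - [[0,0,0],0]
    - [[0,0,0],0]
    - [[0,0,0],0]
    - [[-1.2,-0.12,0],0]
    - [[-1.2,-0.12,0],0]
    - [[-1.1,-0.12,0],0]
    - [[0,0,0],0]
    - [[0,0,0],0]
    - [[0,0,0],0]
    - [[0,0,0],0]
  hand: 0.6

```text
time: 25.5
ee_pos: [0.4044, -0.0653, 0.1002]
eef_rot: [-0.049, 0.999, -0.003, -0.007]
ft_force: [-0.2, -0.1, -0.4]
width: 0.035
grip_force: 0.0
```

Emit:
drive_tool:
  series:
    - [[0,0,0],0]
    - [[0,0,0],0]
    - [[0,0,0],0]
    - [[0,0,0],0]
    - [[0,0,0],0]
    - [[0,0,0],0]
    - [[0,0,0.4],0]
    - [[0,0,0],0]
    - [[0,0,0],0]
    - [[0,0,0],0]
  hand: 1
  newtons: 58

```text
time: 26.75
ee_pos: [0.4042, -0.0652, 0.1042]
eef_rot: [-0.049, 0.999, -0.002, -0.007]
ft_force: [0.3, -0.6, 0.9]
width: 0.0001
grip_force: 0.0
```

The gripper closed on nothing, so the mallet isn't where I assumed. I look at both views in one composite.

Run:
```python
from h import *
import pickle
s=vision.camera("side"); c=vision.camera("top"); pickle.dump((s,c),open('p4.pkl','wb'))
a=cv2.resize(s["color"][130:260,165:295],(400,400),interpolation=cv2.INTER_CUBIC)
b=cv2.resize(c["color"][150:260,190:300],(400,400),interpolation=cv2.INTER_CUBIC)
cv2.imwrite('pics/last.png',np.hstack([a,b])[:,:,::-1])
```

```text
(no output)
```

View pics/last.png

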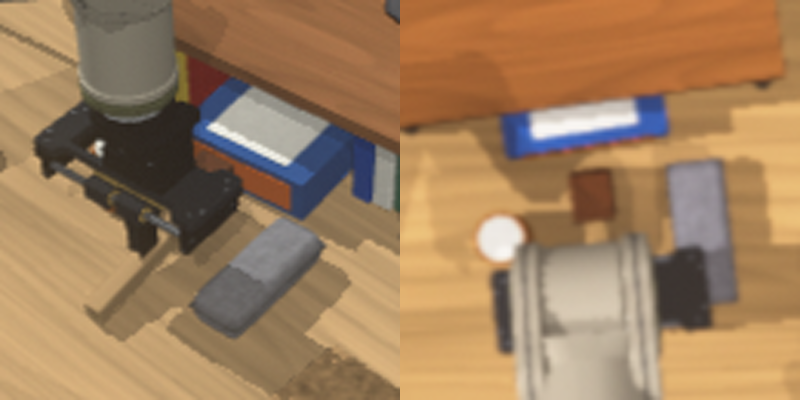

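Run:
```python
from h import *
import pickle
s,c=pickle.load(open('p4.pkl','rb'))
S=lambda x,y,z:ray(s,x*130/400+165-.3,y*130/400+130-.3,z)[:2].round(4)
T=lambda x,y,z:ray(c,(x-400)*110/400+190-.3,y*110/400+150-.3,z)[:2].round(4)
print('tail end',[S(95,312,z) for z in(.08,.091,.102)])
print('handle near finger',[S(165,248,z) for z in(.09,.105,.12)])
print('head front corners',T(572,173,.142),T(612,168,.142),'rear',T(577,223,.148),T(614,216,.148),'handle',T(597,232,.12))
print('px of TCP tip in side crop',(proj(s,(.4042,-.0652,.096))-[165,130])*400/130)
print('book',T(507,157,.13),T(667,134,.13))
```

```text
tail end [array([ 0.3396, -0.066 ]), array([ 0.3336, -0.0739]), array([ 0.3276, -0.0817])]
handle near finger [array([ 0.4368, -0.0626]), array([ 0.4272, -0.0735]), array([ 0.4176, -0.0844])]
head front corners [ 0.5204 -0.0365] [ 0.5242 -0.0743] rear [ 0.4731 -0.0405] [ 0.4788 -0.0753] handle [ 0.4645 -0.058 ]
px of TCP tip in side crop [141.51149187 262.19597614]
book [0.5378 0.0258] [ 0.5559 -0.1272]
```

The head is at about (592,195) in the right half and the tail end at (95,312) in the left half, lying low on the bench. The handle slopes down towards the tail because its mass lies behind the head. The fingers closed just above it, so I rise, open, go lower and close.

Emit:
drive_tool:
  series:
    - [[0,0,2],0]
    - [[0,0,1],0]
    - [[0,0,0],0]
    - [[0,0,0],0]
    - [[0,0,0],0]
    - [[0,0,0],0]
    - [[0,0,0],0]
    - [[0,0,0],0]
    - [[0,0,0],0]
    - [[0,0,0],0]
  hand: 0.4

```text
time: 28.1
ee_pos: [0.4042, -0.0652, 0.1342]
eef_rot: [-0.049, 0.999, -0.002, -0.007]
ft_force: [0.2, 0.5, 0.1]
width: 0.0525
grip_force: 0.0
```

Emit:
drive_tool:
  series:
    - [[0,0.1,-2],0]
    - [[0,0,-1.5],0]
    - [[0,0,-0.5],0]
    - [[0,0,-0.3],0]
    - [[0,0,0],0]
    - [[0,0,0],0]
    - [[0,0,0],0]
    - [[0,0,0],0]
    - [[0,0,0],0]
    - [[0,0,0],0]

```text
time: 29.35
ee_pos: [0.4042, -0.0642, 0.0912]
eef_rot: [-0.049, 0.999, -0.002, -0.007]
ft_force: [0.1, -0.9, -0.2]
width: 0.0523
grip_force: 0.0
```

Emit:
drive_tool:
  series:
    - [[0,0,0],0]
    - [[0,0,0],0]
    - [[0,0,0],0]
    - [[0,0,0],0]
    - [[0,0,0],0]
    - [[0,0,0],0]
    - [[0,0,0],0]
    - [[0,0,0],0]
    - [[0,0,0],0]
    - [[0,0,0],0]
  hand: 1
  newtons: 20

```text
time: 30.6
ee_pos: [0.4042, -0.0642, 0.0912]
eef_rot: [-0.049, 0.999, -0.002, -0.007]
ft_force: [-0.1, -0.2, 0.8]
width: 0.0218
grip_force: 20.0
```

Gripped. I firm up, lift 8 mm and start the slow push along the shelf's inward axis.

Emit:
drive_tool:
  series:
    - [[0,0,0],0]
    - [[0,0,0],0]
    - [[0,0,0.8],0]
    - [[0,0,0],0]
    - [[0.9,0.1,0],0]
    - [[0.9,0.1,0],0]
    - [[0.6,0.07,0],0]
    - [[0.6,0.07,0],0]
    - [[0.6,0.07,0],0]
    - [[0.6,0.07,0],0]
  hand: 1
  newtons: 58

```text
time: 31.85
ee_pos: [0.4465, -0.0594, 0.0991]
eef_rot: [-0.049, 0.999, -0.002, -0.007]
ft_force: [-2.4, 0.9, -1.1]
width: 0.0213
grip_force: 58.0
```

```bash
cat > bk.py <<'E'
from h import *
def book():
    c=vision.camera("top"); im=c["color"].astype(int)
    h=cv2.cvtColor(c["color"],cv2.COLOR_RGB2HSV)
    m=((h[...,0]>105)&(h[...,0]<125)&(h[...,1]>150)).astype(np.uint8); m[:160]=0;m[200:]=0;m[:,:205]=0;m[:,275:]=0
    ys,xs=np.nonzero(m); print('n',len(xs))
    if len(xs)<15: return
    cols=[(x,ys[xs==x].max()+.5) for x in range(xs.min()+1,xs.max())if (xs==x).any()]
    P=np.array([ray(c,x,y,.13)[:2] for x,y in cols]); k=np.polyfit(P[:,1],P[:,0],1)
    e=[ray(c,v,190,.13)[1].round(4) for v in(xs.min()-.5,xs.max()+.5)]
    print('yaw',np.degrees(np.arctan(-k[0])).round(2),'x at y=-.05',np.polyval(k,-.05).round(4),'y ext',e)
if __name__=='__main__':
    book(); s=r.read_state(); print(s['ee_pos'],s['ft_force'],s['time'])
E
python3 bk.py
```

```text
n 12
[ 0.44730862 -0.0591482   0.09930942] [-1.05057822  0.93902004 -1.73361304] 31.9
```

Emit:
drive_tool:
  series:
    - [[0.4,0.045,0],0]
    - [[0.4,0.045,0],0]
    - [[0.4,0.045,0],0]
    - [[0.4,0.045,0],0]
    - [[0.4,0.045,0],0]
    - [[0.4,0.045,0],0]
    - [[0.4,0.045,0],0]
    - [[0.4,0.045,0],0]
    - [[0.4,0.045,0],0]
    - [[0.4,0.045,0],0]

```text
time: 33.15
ee_pos: [0.4865, -0.0549, 0.0992]
eef_rot: [-0.049, 0.999, -0.002, -0.007]
ft_force: [-1.9, 0.2, -1.5]
width: 0.021
grip_force: 58.0
```

Emit:
drive_tool:
  series:
    - [[0.1,0.01,0],0]
    - [[0.1,0.01,0],0]
    - [[0.1,0.01,0],0]
    - [[0.1,0.01,0],0]
    - [[0.1,0.01,0],0]
    - [[0.1,0.01,0],0]
    - [[0.1,0.01,0],0]
    - [[0.1,0.01,0],0]
    - [[0.1,0.01,0],0]
    - [[0.1,0.01,0],0]

```text
time: 34.4
ee_pos: [0.4963, -0.0539, 0.0992]
eef_rot: [-0.049, 0.999, -0.002, -0.007]
ft_force: [-3.4, -0.5, -2.1]
width: 0.0209
grip_force: 58.0
```

Emit:
drive_tool:
  series:
    - [[0.04,0.005,0],0]
    - [[0.04,0.005,0],0]
    - [[0.04,0.005,0],0]
    - [[0.04,0.005,0],0]
    - [[0.04,0.005,0],0]
    - [[0.04,0.005,0],0]
    - [[0.04,0.005,0],0]
    - [[0.04,0.005,0],0]
    - [[0.04,0.005,0],0]
    - [[0.04,0.005,0],0]

```text
time: 35.65
ee_pos: [0.4984, -0.0539, 0.0986]
eef_rot: [-0.048, 0.999, -0.002, -0.009]
ft_force: [-10.4, -2.9, 0.0]
width: 0.0209
grip_force: 58.0
```

The force rose to 10 N, so the book has met the bookend. I back off, lift and check the book's pose.

Emit:
drive_tool:
  series:
    - [[-0.5,-0.05,0],0]
    - [[-1.5,-0.15,0],0]
    - [[-2,-0.2,0],0]
    - [[-2,-0.2,0],0]
    - [[-2,-0.2,0],0]
    - [[0,0,2],0]
    - [[0,0,3],0]
    - [[0,0,3],0]
    - [[0,0,2],0]
    - [[0,0,0],0]

```text
time: 36.9
ee_pos: [0.4215, -0.0612, 0.2003]
eef_rot: [-0.049, 0.999, -0.001, -0.005]
ft_force: [0.5, 0.8, -3.2]
width: 0.0211
grip_force: 58.0
```

Emit:
drive_tool:
  series:
    - [[0,-2.4,0],-9.6]
    - [[0,-2.4,0],-9.6]
    - [[0,-2.4,0],-9.6]
    - [[0,-2.4,0],-9.6]
    - [[0,-2.4,0],-9.6]
    - [[0,-2.4,0],-9.6]
    - [[0,-2.4,0],-9.6]
    - [[0,-2.4,0],-9.6]
    - [[0,-2.4,0],-9.6]
    - [[0,-2.4,0],-9.6]

```text
time: 38.15
ee_pos: [0.4202, -0.3022, 0.1984]
eef_rot: [0.712, 0.703, 0.004, -0.006]
ft_force: [0.2, -0.2, -2.7]
width: 0.021
grip_force: 58.0
```

Run:
```python
from h import *
import pickle
s=vision.camera("side"); c=vision.camera("top"); pickle.dump((s,c),open('p5.pkl','wb'))
s0=pickle.load(open('side0.pkl','rb'))
def front(s,n):
    h=cv2.cvtColor(s["color"],cv2.COLOR_RGB2HSV)
    m=((h[...,0]>4)&(h[...,0]<14)&(h[...,1]>170)&(h[...,2]>90)).astype(np.uint8)
    w=np.zeros_like(m); w[165:205,215:275]=1; m&=w
    m=cv2.morphologyEx(m,cv2.MORPH_OPEN,np.ones((2,2),np.uint8))
    k,l,sd,ce=cv2.connectedComponentsWithStats(m); i=1+np.argmax(sd[1:,4]); ys,xs=np.nonzero(l==i); print(n,sd[i])
    cols=[(x,ys[xs==x].max()+.5) for x in range(xs.min()+2,xs.max()-1)]
    P=np.array([ray(s,x,y,.0865)[:2] for x,y in cols]); k=np.polyfit(P[:,1],P[:,0],1)
    print('yaw',np.degrees(np.arctan(-k[0])).round(2),'x@-.05',np.polyval(k,-.05).round(4),'rms',np.std(P[:,0]-np.polyval(k,P[:,1])).round(4),'y',P[:,1].min().round(3),P[:,1].max().round(3))
front(s0,'before');front(s,'after')
```

```text
before [228 177  32  21 159]
yaw 3.74 x@-.05 0.5567 rms 0.0039 y -0.107 0.007
after [243 166  20  12 116]
yaw 7.84 x@-.05 0.6292 rms 0.0022 y -0.053 0.004
```

Run:
```python
from h import *
import pickle
s,c=pickle.load(open('p5.pkl','rb')); s0=pickle.load(open('side0.pkl','rb'))
for n,q in(('before',s0),('after',s)):
    h=cv2.cvtColor(q["color"],cv2.COLOR_RGB2HSV)
    m=((h[...,0]>105)&(h[...,0]<125)&(h[...,1]>120)|((h[...,0]>4)&(h[...,0]<14)&(h[...,1]>170)&(h[...,2]>90))).astype(np.uint8)
    w=np.zeros_like(m); w[150:205,215:275]=1; m&=w
    out=[]
    for x in range(215,275):
        y=np.nonzero(m[:,x])[0]
        if len(y): p=ray(q,x,y.max()+.5,.08); out.append((x,int(y.max()),p[0].round(3),p[1].round(3)))
    print(n,out)
```

```text
before [(225, 172, np.float64(0.579), np.float64(0.051)), (226, 172, np.float64(0.581), np.float64(0.049)), (227, 177, np.float64(0.566), np.float64(0.029)), (228, 177, np.float64(0.568), np.float64(0.027)), (229, 179, np.float64(0.563), np.float64(0.017)), (230, 181, np.float64(0.559), np.float64(0.008)), (231, 183, np.float64(0.554), np.float64(-0.001)), (232, 184, np.float64(0.553), np.float64(-0.006)), (233, 184, np.float64(0.555), np.float64(-0.009)), (234, 184, np.float64(0.557), np.float64(-0.011)), (235, 185, np.float64(0.556), np.float64(-0.017)), (236, 185, np.float64(0.558), np.float64(-0.019)), (237, 184, np.float64(0.564), np.float64(-0.018)), (238, 186, np.float64(0.559), np.float64(-0.027)), (239, 186, np.float64(0.561), np.float64(-0.029)), (240, 187, np.float64(0.56), np.float64(-0.035)), (241, 187, np.float64(0.562), np.float64(-0.037)), (242, 188, np.float64(0.561), np.float64(-0.043)), (243, 188, np.float64(0.563), np.float64(-0.045)), (244, 189, np.float64(0.562), np.float64(-0.051)), (245, 190, np.float64(0.561), np.float64(-0.056)), (246, 190, np.float64(0.563)
[... 1862 characters left out ...]
np.float64(0.632), np.float64(-0.008)), (250, 173, np.float64(0.63), np.float64(-0.013)), (251, 173, np.float64(0.632), np.float64(-0.016)), (252, 174, np.float64(0.631), np.float64(-0.022)), (253, 174, np.float64(0.633), np.float64(-0.024)), (254, 174, np.float64(0.635), np.float64(-0.026)), (255, 175, np.float64(0.634), np.float64(-0.032)), (256, 176, np.float64(0.633), np.float64(-0.038)), (257, 176, np.float64(0.635), np.float64(-0.04)), (258, 176, np.float64(0.637), np.float64(-0.043)), (259, 175, np.float64(0.643), np.float64(-0.042)), (260, 175, np.float64(0.645), np.float64(-0.044)), (261, 174, np.float64(0.651), np.float64(-0.043)), (262, 173, np.float64(0.657), np.float64(-0.043))]
```

Emit:
drive_tool:
  series:
    - [[0,0,-3],0]
    - [[0,0,-3],0]
    - [[0,0,-2],0]
    - [[0,0,-1],0]
    - [[0,0,-0.7],0]
    - [[0,0,-0.4],0]
    - [[0,0,-0.2],0]
    - [[0,0,0],0]
    - [[0,0,0],0]
    - [[0,0,0],0]

```text
time: 39.5
ee_pos: [0.4204, -0.3015, 0.0964]
eef_rot: [0.71, 0.705, 0.004, -0.006]
ft_force: [0.5, -0.2, -2.2]
width: 0.021
grip_force: 58.0
```

Book front is now about 41 mm behind the board edge, with yaw within about 1.5° of the shelf. Now I lay the mallet down and regrip near the tail.

Emit:
drive_tool:
  series:
    - [[0,0,-0.3],0]
    - [[0,0,-0.2],0]
    - [[0,0,0],0]
    - [[0,0,0],0]
    - [[0,0,0],0]
    - [[0,0,0],0]
    - [[0,0,0],0]
    - [[0,0,0],0]
    - [[0,0,0],0]
    - [[0,0,0],0]

```text
time: 40.75
ee_pos: [0.4208, -0.3012, 0.0928]
eef_rot: [0.71, 0.705, 0.005, -0.007]
ft_force: [-7.8, 9.4, 27.1]
width: 0.021
grip_force: 58.0
```

Emit:
drive_tool:
  series:
    - [[0,0,0],0]
    - [[0,0,0],0]
    - [[0,0,0],0]
    - [[0,0,0.2],0]
    - [[0,1.2,0],0]
    - [[0,1.2,0],0]
    - [[0,1.2,0],0]
    - [[0,1,0],0]
    - [[0,0,0],0]
    - [[0,0,0],0]
  hand: 0.55

```text
time: 42.0
ee_pos: [0.4203, -0.2557, 0.0933]
eef_rot: [0.71, 0.704, 0.004, -0.006]
ft_force: [-0.0, -0.6, -0.9]
width: 0.0393
grip_force: 0.0
```

Run:
```python
from h import *
import pickle
s=vision.camera("side"); c=vision.camera("top"); pickle.dump((s,c),open('p6.pkl','wb'))
h=cv2.cvtColor(c["color"],cv2.COLOR_RGB2HSV)
m=(((h[...,0]<12)|(h[...,0]>172))&(h[...,1]>110)&(h[...,2]<135)&(h[...,2]>30)).astype(np.uint8)
u,v=proj(c,(.42,-.40,.12)).astype(int); w=np.zeros_like(m); w[v-20:v+20,u-25:u+25]=1; m&=w
k,l,sd,ce=cv2.connectedComponentsWithStats(m); i=1+np.argmax(sd[1:,4]); x,y,ww,hh,a=sd[i]
print(sd[i],'head corners',ray(c,x-.5,y-.5,.14),ray(c,x+ww-.5,y+hh-.5,.14)); st=r.read_state(); print(st['ee_pos'],st['ft_force'])
```

```text
[339 220  10  10  59] head corners [ 0.43576381 -0.38160085  0.14      ] [ 0.40091373 -0.41435638  0.14      ]
[ 0.42012349 -0.2558913   0.09328958] [ 0.37036426 -0.5501437   0.11379874]
```

Emit:
drive_tool:
  series:
    - [[0,0.4,0],0]
    - [[0,0,0],0]
    - [[0,0,0],0]
    - [[0,0,0],0]
    - [[0,0,0],0]
    - [[0,0,0],0]
    - [[0,0,0],0]
    - [[0,0,0],0]
    - [[0,0,0],0]
    - [[0,0,0],0]
  hand: 0.55

```text
time: 43.35
ee_pos: [0.4202, -0.2514, 0.0932]
eef_rot: [0.71, 0.705, 0.004, -0.006]
ft_force: [0.1, 0.7, -0.4]
width: 0.0394
grip_force: 0.0
```

Emit:
drive_tool:
  series:
    - [[0,0,0],0]
    - [[0,0,0],0]
    - [[0,0,0],0]
    - [[0,0,0],0]
    - [[0,0,0],0]
    - [[0,0,0.5],0]
    - [[0,-0.3,1],0]
    - [[0,-0.4,1.2],0]
    - [[0,-0.4,1.2],0]
    - [[0,-0.4,1.2],0]
  hand: 1
  newtons: 7

```text
time: 44.6
ee_pos: [0.4203, -0.2668, 0.1452]
eef_rot: [0.71, 0.704, 0.004, -0.006]
ft_force: [0.2, 0.9, 0.6]
width: 0.0007
grip_force: 0.0
```

Emit:
drive_tool:
  series:
    - [[0,-0.6,1.2],0]
    - [[0,-0.6,1.2],0]
    - [[0,-0.6,1.2],0]
    - [[0,-0.6,1.2],0]
    - [[0,-0.6,1.2],0]
    - [[0,-0.4,1.2],0]
    - [[0,0,1.2],0]
    - [[0,0,1.2],0]
    - [[0,0,1.2],0]
    - [[0,0,0],0]

```text
time: 45.85
ee_pos: [0.4207, -0.3004, 0.2531]
eef_rot: [0.709, 0.705, 0.004, -0.006]
ft_force: [0.9, -0.1, 0.8]
width: 0.0006
grip_force: 0.0
```

```bash
cat > hd.py <<'E'
from h import *
import pickle
def run():
    s=vision.camera("side"); c=vision.camera("top"); pickle.dump((s,c),open('p7.pkl','wb'))
    s0=pickle.load(open('side0.pkl','rb'));c0=pickle.load(open('top0.pkl','rb'))
    for n,q,q0 in(('side',s,s0),('top',c,c0)):
        h=cv2.cvtColor(q["color"],cv2.COLOR_RGB2HSV)
        m=(((h[...,0]<12)|(h[...,0]>172))&(h[...,1]>100)&(h[...,2]<125)&(h[...,2]>30)).astype(np.uint8)
        u,v=proj(q,(.42,-.36,.10)).astype(int); w=np.zeros_like(m); w[v-40:v+40,u-50:u+50]=1; m&=w
        k,l,sd,ce=cv2.connectedComponentsWithStats(m)
        for i in 1+np.argsort(-sd[1:,4])[:2]:
            p=cv2.boxPoints(cv2.minAreaRect(np.argwhere(l==i)[:,::-1].astype(np.float32)))
            print(n,sd[i],[ray(q,*a,.14)[:2].round(3).tolist() for a in p],[ray(q,*a,.08)[:2].round(3).tolist() for a in p])
        u,v=u-40,v-30
        g=q["color"][max(v,0):v+60:2,max(u,0):u+80:1]; h=h[max(v,0):v+60:2,max(u,0):u+80:1]
        # ascii: H head, h handle-like pale, c cork..., '.' other
        for row in h: print(''.join('#' if p[2]<60 else 'H' if (p[0]<12 and p[2]<135) else 'o' if p[1]<95 else '+' if p[1]<125 else '.' for p in row))
    print(r.read_state()['ee_pos'])
run()
E
python3 hd.py
```

```text
side [241 289   6  11  20] [[0.23, -0.348], [0.258, -0.334], [0.261, -0.343], [0.233, -0.357]] [[0.258, -0.319], [0.288, -0.304], [0.291, -0.314], [0.261, -0.328]]
side [311 260   1   1   1] [[0.44, -0.406], [0.44, -0.406], [0.44, -0.406], [0.44, -0.406]] [[0.481, -0.38], [0.481, -0.38], [0.481, -0.38], [0.481, -0.38]]
++++++++++++++++++++++++++++++++++++++++++++++++++++++++++++++++++++++++++++++++
++++++++++++++++++++++++++++++++++++++++++++++++++++++++++++++++++++++++++++++++
++++++++++++++++++++++++++++++++++++++++++++++++++++++++++++++++++++++++++++++++
++++++++++++++++++++++++++++++++++++++++++++++++++++++++++++++++++++++++++++++++
++++++++++++++++++++++++++++++++++++++++++++++++++++++++++++++++++++++++++++++++
++++++++++++++++++++++++++++++++++++++++++++++++++++++++++++++++++++++++++++++++
++++++++++++++++++++++++++++++++++++++++++++++++++++++++++++++++++++++++++++++++
++++++++++++++++++++++++++++++++++++++++++++++++++++++++++++++++++++++++++++++++
++++++++++++++++++++++++++++++++++++++++++++++++++++++++++++++++++++++++++++++++
++++++++++++++++++++++++++++++++++++++++++++++++++
[... 3582 characters left out ...]
oooooooooooooo
....................++oooooooooooooooooooooooooooooooooooooooooooooooooooooooooo
...................+oooooooooooooooooooooooooooooooooooooooooooooooooooooooooooo
..................+ooooooooooooooooooooooooooooooooooooooooooooooooooooooooooooo
.................+oooooooooooooooooooooooooooooooooooooooooooooooooooooooooooooo
................+ooooooooooooooooooooooooooooooooooooooooooooooooooooooooooooooo
................+ooooooooooooooooooooooooooooooooooooooooooooooooooooooooooooo+.
................+oooooooooooooooooooooooooooooooooooooooooooooooooooooooooooo+..
..............+ooooooooooooooooooooooooooooooooooooooooooooooooooooooooooooo+...
[ 0.42027447 -0.30011791  0.25204759]
```

Run:
```python
from h import *
import pickle
s,c=pickle.load(open('p7.pkl','rb')); s6,c6=pickle.load(open('p6.pkl','rb'))
print(proj(s,(.42,-.36,.1)),proj(c,(.42,-.36,.1)))
for n,im in(('p7',s["color"]),('p6',s6["color"])):
    print(n)
    for y in range(210,300,6): print(y,' '.join('%02x%02x%02x'%tuple(im[y,x]) for x in range(225,345,6)))
```

```text
[291.61270781 264.67378177] [330.24747793 224.05536892]
p7
210 856e4f 866f50 bb996d bd9c6f 7d7a7b 4f4b49 2e261d 2d261d 3e3426 2c251c bd9a6e 937855 8f7753 907855 8b7251 957a56 8d7552 866d4d 937856 967c58
216 bd9c6e b5956a b0936a 8d8a8a 878585 757372 514e4a 4c3f2f 7c6549 ae8e65 bc9a6c bc9a6e cea977 937956 907654 8d7453 907755 8d7451 7d6849 8c7451
222 bd9b6d a39076 8a8787 868383 83817f 5e5b58 736046 7e674a 927855 b49468 c7a373 b69569 be9c6e c19e70 c5a273 927855 907654 8e7553 8d7352 886f4f
228 cfa978 7d7979 8b8989 807d7c 625d5a 887151 8e7553 967a58 917754 cea876 be9c6e cca776 c6a273 b59569 bd9c6d cda776 c29f70 8c7352 856d4d 8e7553
234 c39f70 675d52 625d5a 615b58 8c7353 8a7250 907654 967c58 cea977 bb996d cda977 c5a372 bd9b6d c4a272 b9986c c1a071 b8966a cda777 c19e70 89704f
240 b19268 c5a373 a58861 967b57 8d7352 bc9b6c bb996d caa776 be9b6e d4ad7b caa676 cda776 cca776 bf9c6e c29f71 c09e70 b39367 bd9b6d c5a173 c09e6f
246 be9c6e b8966b c9a675 bf9d6e 937855 7d674a 7a6548 bb996c c3a072 b89466 d7b07d cda876 c09f70 d4ae7b c7a473 ba996c bf9d6e b6956a c09d70 bb996b
252 be9d6f bf9e6f be9b6d c09d6e b
[... 2581 characters left out ...]
f8b4e 9f7f57 b08b60 b18c5f ab885e a9865d b89364 8f724f 7f6546 826848 493523 4b3524 4e3826 4d3626 8e7552 937955 aa8b63 927855
276 b77b56 476c3e 466c3d 755f3d a8865b b18d60 b59163 b89364 a8865d 846a49 7f6545 896e4c 493422 4a3525 4d3624 59402c 8a7150 8d7451 886f4f 967b57
282 b7704e 446238 446238 87573c ac8860 ab875e b18d61 ae895f b69164 a5835a 816847 816747 7c6345 644f37 5e4631 886f4f 8f7653 8e7553 917753 b9986c
288 b8724e b4714e 88583c 84553b c6a172 c39f71 9b7c56 b28e61 aa865c 886c4a a9865d 8c704e 816a4b 7e6748 8d7250 8b7250 876f4e 8b7250 826b4a 7a6447
294 8c6a4b 7c5137 83543a 6a4730 907653 bd9c6d c6a274 c5a171 a9865c b28e61 7d6446 8c7351 866e4e 7e6749 806949 856e4e 907553 8c7350 846d4c 704f34
```

Run:
```python
from h import *
import pickle
s,c=pickle.load(open('p7.pkl','rb'))
print('tail',[proj(s,(.42,y,z)).round(0).tolist() for y,z in((-.217,.091),(-.25,.091),(-.30,.095),(-.37,.11))])
print('tip',proj(s,(.4202,-.2514,.085)).round(0))
im=cv2.cvtColor(s["color"],cv2.COLOR_RGB2GRAY)
for y in range(236,286): print(y,''.join("0123456789ABCDEFGHIJ"[min(im[y,x]//11,19)] for x in range(232,322)))
```

```text
tail [[252.0, 240.0], [261.0, 246.0], [275.0, 254.0], [295.0, 264.0]]
tip [261. 247.]
236 C98877777777789AAAAABBBBAAAAABBBBBDEEFFFFGGFFFFFFEEEFFFFFGFFFFFFEEEEEEEFFEFFFFEEEEDDEEFFEE
237 CBA9877777678AAAAAAABBBBBCCBAABBBEEEEEFFFGGGGFFFFFEEEFFFFFGGFFFFFFEEEEEEFFFFFFFEEEEEDDEEFF
238 EFCBA9887778ABAAAAAAABBCEEEECBBBEFFEEEEFFFFGGGFFFFFFEEEFFFFGGFFFFFFEEEEEEEFFEEFFEEEEEDDEEE
239 EEECBB98889BBBBBAAAAAABEEEEEEEDEEFFFEEEEEFFGGGGGFFFFFEEEFFFFFGGFFFFFFEEEEEEEFFFFFFEEEEEDEE
240 FEEEFCBBAABBBBBBBAAAACEEEEEEEEEDDEFFFFEEEEFGGGGGGFFFFFFEEFFFFFGGGFFFFFFEEEEEEEFEEFFEEEEEED
241 FFEEEFCBBBBBBBBBBBAAACDEEEEEEEEEEDDEFFFEEEEEFGGGGGGFFFFFFEEEFFGGGGFFFFFFEEEEEEEEEEFFEEEEEE
242 FFFEEEEFCBBBBBBBBBBAA99CDEEEEEEEEEEDDEFFEEDDEFGGGGGGFFFFFFEEEFFFGGGGFFFFFFEEEEEEEEEEFFEEEE
243 FFFFEEEEFCBBBBBBBBBBA998ACDEEEEEEEEEEDEEDDDDEEFGGGGGGGFFFFFFEEEFFGGGGFFFFFFFEEEEEEEEEEFEEE
244 EFFFFFEEEEFFCBBBBBBBBA9999BCDEEEEEEEEEEDDDDDDDEFFGGGGGGFFFFFFFEEFFGGGGGFFFFFFEEEEEEEEEEFFE
245 EEFFFFFEEEEFFCBBBBBBBA998899BDEEEEEEEEEEEDCDDDDEEFGGGGGGGFFFFFFEEFFFGGGGFFFFFFFEEEEEEEEEEF
246 DDEEFFFFEEEEFFFCBBBBBBB9988989BDEEEEEEEEEFEDDEEECEFGGGGGGGFF
[... 3035 characters left out ...]
DDDDDDCCA8655555555555555568ABBDEEE
279 88888887777ABBBBCACDCCDBBBCDDDDDDCBCDDDCCDDEDDDCDCDEDCCCCDCDCBCEEB7655555555555568AABBBEEE
280 88888887779ABBBBBCCBCCCCBBCEEDCCCCCCDDDDCCDEEEEDDCDEDCCCDEDEDCCCDEB86555555555569AAAAABBBD
281 88888877768A9ABBBCEDABCCCCCEEDCCDDCCDDDDDCCCEEEDCCDDCCDDDCDEDCCCDDCAA86555555569AAAAAAABBB
282 77787776678888ABBCEECACCDDCCCDDDDDDCDCCDEDCBDDDCCDDCCDDDCBBCDCDDDAAABB976555569AAAAAAAAAAA
283 77777777678888888CEEEECBCDCBBDEEDDCCCCCCDDCCCDCDDDDCDDDCCCCCCCDDA99AECBB976679AAAAAAAAAAAA
284 77777766788888889CEEEEEBACCBCDEDCCCDCCCBCDDCCCCDDDCDDEEDDCCCCDDA99ACDEECBA98AAAAAAAAAAAAAA
285 77777777888888889DFEEEEEDABCBBCDDDDCCBBCCDDDCBBCDECCCCDEEDCCDDBAAACCDDEECBABBAAAAAAAAAAAAA
```

Run:
```python
from h import *
import pickle
s,c=pickle.load(open('p7.pkl','rb'))
for n,u,v in(('tail near top',253.5,242),('tail far top',258.5,237.5),('tail near bot',253.5,247)):
    print(n,[ray(s,u,v,z)[:2].round(3).tolist() for z in(.08,.085,.1,.105,.12,.14,.16)])
print('near top edge mid',[ray(s,271,250.5,z)[:2].round(3).tolist() for z in(.1,.11,.12,.13)])
print('near top edge @head',[ray(s,290,261,z)[:2].round(3).tolist() for z in(.1,.11,.12,.13)])
print('far top edge @head',[ray(s,296,257,z)[:2].round(3).tolist() for z in(.1,.11,.12,.13)])
print('end face low corner',ray(s,308,284,.08)[:2],ray(s,308,284,.088)[:2],'near',ray(s,294,277,.08)[:2])
print('top face corners z.15',[ray(s,u,v,.148)[:2].round(3).tolist() for u,v in((302.5,252.5),(292.5,262),(305.5,269.5),(315.5,260.5))])
```

```text
tail near top [[0.422, -0.219], [0.419, -0.222], [0.41, -0.231], [0.407, -0.234], [0.398, -0.242], [0.385, -0.254], [0.373, -0.265]]
tail far top [[0.444, -0.218], [0.441, -0.221], [0.432, -0.23], [0.428, -0.233], [0.419, -0.241], [0.406, -0.253], [0.393, -0.264]]
tail near bot [[0.409, -0.232], [0.406, -0.234], [0.397, -0.243], [0.394, -0.246], [0.384, -0.254], [0.372, -0.265], [0.36, -0.277]]
near top edge mid [[0.42, -0.287], [0.413, -0.292], [0.407, -0.297], [0.401, -0.303]]
near top edge @head [[0.427, -0.349], [0.42, -0.354], [0.414, -0.358], [0.408, -0.363]]
far top edge @head [[0.448, -0.352], [0.442, -0.357], [0.435, -0.362], [0.429, -0.366]]
end face low corner [ 0.41218314 -0.42344406] [ 0.40730192 -0.42654613] near [ 0.40494041 -0.38177621]
top face corners z.15 [[0.44, -0.378], [0.398, -0.378], [0.402, -0.418], [0.442, -0.419]]
```

The mallet lies undisturbed: axis x≈0.421, tail end at y≈−0.231, touching the bench. The fingers need a deeper bite, so I go lower, close hard and verify before lifting.

Emit:
drive_tool:
  series:
    - [[0.1,2.6,0],0]
    - [[0,2.6,0],0]
    - [[0,0,-4],0]
    - [[0,0,-4],0]
    - [[0,0,-4],0]
    - [[0,0,-2.5],0]
    - [[0,0,-1.2],0]
    - [[0,0,-0.6],0]
    - [[0,0,0],0]
    - [[0,0,0],0]
  hand: 0.4
  newtons: 40

```text
time: 47.2
ee_pos: [0.4218, -0.2485, 0.09]
eef_rot: [0.71, 0.705, 0.004, -0.006]
ft_force: [-0.4, 0.1, -0.4]
width: 0.0521
grip_force: 0.0
```

Emit:
drive_tool:
  series:
    - [[0,0,0],0]
    - [[0,0,0],0]
    - [[0,0,0],0]
    - [[0,0,0],0]
    - [[0,0,0],0]
    - [[0,0,0],0]
    - [[0,0,0],0]
    - [[0,0,0],0]
    - [[0,0,0],0]
    - [[0,0,0],0]
  hand: 1

```text
time: 48.45
ee_pos: [0.4212, -0.2484, 0.0892]
eef_rot: [0.71, 0.705, 0.004, -0.006]
ft_force: [-1.0, 1.3, 0.6]
width: 0.0204
grip_force: 40.0
```

Emit:
drive_tool:
  series:
    - [[0,0,0],0]
    - [[0,0,0.5],0]
    - [[0,-0.2,1],0]
    - [[0,-0.3,1.2],0]
    - [[0,-0.4,1.2],0]
    - [[0,-0.5,1.2],0]
    - [[0,-0.6,1.2],0]
    - [[0,-0.6,1.2],0]
    - [[0,0,0],0]
    - [[0,0,0],0]
  hand: 1
  newtons: 15

```text
time: 49.7
ee_pos: [0.4211, -0.2742, 0.1639]
eef_rot: [0.71, 0.705, 0.004, -0.007]
ft_force: [-0.2, -0.5, -1.7]
width: 0.0207
grip_force: 15.0
```

Emit:
drive_tool:
  series:
    - [[-0.4,-0.7,1.4],0]
    - [[-0.4,-0.7,1.4],0]
    - [[-0.4,-0.7,1.4],0]
    - [[-0.4,-0.7,1.4],0]
    - [[-0.4,-0.7,1.4],0]
    - [[-0.4,-0.7,1.4],0]
    - [[-0.4,-0.7,1.4],0]
    - [[-0.4,-0.7,1.4],0]
    - [[0,0,0],0]
    - [[0,0,0],0]
  newtons: 10

```text
time: 50.95
ee_pos: [0.3893, -0.3302, 0.2759]
eef_rot: [0.71, 0.705, 0.004, -0.006]
ft_force: [-0.3, -0.5, -2.8]
width: 0.0205
grip_force: 10.0
```

Run:
```python
from h import *
import pickle
s=vision.camera("side"); pickle.dump(s,open('p8.pkl','wb')); e=r.read_state()['ee_pos']; print(e)
u,v=proj(s,e).astype(int); print(u,v,'straight-down head end at',proj(s,e-[0,0,.17]))
im=cv2.cvtColor(s["color"],cv2.COLOR_RGB2GRAY)
for y in range(v-10,v+95,2): print(y,''.join("0123456789ABCDEFGHIJ"[min(im[y,x]//11,19)] for x in range(u-45,u+60)))
```

```text
[ 0.38923022 -0.33005148  0.27576288]
277 221 straight-down head end at [275.71767866 264.15373991]
211 DEDEEEEEEEEDCCA74333333334444455555444446776446543333335CDDDBAAABBBBAABBBBBBAAAAAABBBBBBBBAAAAAAAAAAABBBB
213 DDDEEEDEEDCCCCCCB964333333334444444434676643333543333337DEFFFFECBBABBBAAABBBBBBAAAAABBBBBBBBBAAAAAAAAABAB
215 DDDDDDECCCCCCBBBBAAA9643333333344443346533333338BB85445ADEEEEFFFFFECBABBBBBBBBBBBAAAAABBBBBBBBAAAAA99AAAA
217 EEDDDCCCCCCCCCCBBBAAAAA8533333333333354333333339CDCCDEEEEEEEEEEEFFFFFFEECBBBBABBBBBBAAAAABBBABBBBAAAAAAAA
219 EEDCCCCCCCCCBBBCBCBAAA98776433345433356543333339CDDDEEEEEEEEEEEEEEEEFFFFFEECBBBBAABBBBBAAAABBBBABBBAAAAAA
221 DCCCCCCCCCCBBBBBBBBAA887776666433333368887543349DDDDEFFFEEEEEEEEEEEEEEFFFFFFEEECBBAAAABBAAAAAABBBAAABAAAA
223 CCCCCCCCCCCCCCCCBBAA9987677799987444588889987689DEFFFFFFFFFEEDEEEEEEEEEEEEFFFFFEEEECBBAABBBAAAAAAABBAAAAA
225 CCCDCCCCCCBBBBBBA9988777789999999988888888988999DEEEEFFFFFFFFFEEDEEEEEEEEEEEEFFFFFFEEEFCBAABAAAAAAAABBBAA
227 CCCCCCCCCCBBCBA998887779AAAAAA999999998888988999CEEEEEEFFFFFFFFFEEEDDDEEEEEEEEEEFFFFFFFEEFECAABAAAAAAAAAB
229 BBBBBC
[... 4129 characters left out ...]
EEEEEEEEEDDDDDDDDDDDDDBBAA99888877776667
305 ECBBBBBBBBBBBAAABBBBBBBBBBBBAAAAAAAAADEEEFFEFFFFFFEEEEEFFFFEEEEEEEEEEEEEEEEEEDDDDEEDDDDDDDB98888777776667
307 EEFFDBBBBBBBBBBAAABBBBBBBBBBBBAAAAAAAADFEEEEFEEEFFFFEEEEEEFFFFEEEDEEEEEEEEEEEEEEDDDEEDDDB9878887776677766
309 DEEFFDBBBBBBBBBBBBAABBBBBBBBBBBBAAAAAACDEFFEEEFFEEEFFFFEEEEEFFFFEEEDDEEEEEEEEEEEEEEEEEC988888887777776677
311 DDDEFFFFCBBBBBBBBBBBABBBBBBBBBBBBBAAAAACDEFFFFEEEFEEEFFFFEEEEEEFFFFEEDDDEEEEEEEEEEEEC98888877787766777766
313 EEEEEEFFFDCBBBBBBBBBBBBBBBBBBBBBBBBBBAAAACDEEFFFEEEEFEEEFFFEEEEEEFFFFEEEDEEEEEEEEEDA988888888777677666778
315 EEEEEEEEFFFFCBBBBBBBBBBBBBBBBBBBBBBBBBBAAAAADEFFFFFEEEFFEEEFFEEEEEEEFFFFEEEEEEFEDA8888877778888766677666A
```

The mallet hangs nearly vertical: handle from (275,222) to (277,255), head below it. I lower it onto the mat.

Emit:
drive_tool:
  series:
    - [[0,0,-0.6],0]
    - [[0,0,-0.6],0]
    - [[0,0,-0.4],0]
    - [[0,0,-0.2],0]
    - [[0,0,-0.2],0]
    - [[0,0,-0.1],0]
    - [[0,0,-0.1],0]
    - [[0,0,-0.1],0]
    - [[0,0,-0.1],0]
    - [[0,0,0],0]
  newtons: 8

```text
time: 52.25
ee_pos: [0.3892, -0.3303, 0.2522]
eef_rot: [0.71, 0.705, 0.004, -0.006]
ft_force: [-0.3, -0.6, -2.7]
width: 0.021
grip_force: 8.0
```

Emit:
drive_tool:
  series:
    - [[0,0,-0.1],0]
    - [[0,0,-0.1],0]
    - [[0,0,-0.1],0]
    - [[0,0,-0.1],0]
    - [[0,0,-0.1],0]
    - [[0,0,-0.1],0]
    - [[0,0,-0.1],0]
    - [[0,0,-0.1],0]
    - [[0,0,0],0]
    - [[0,0,0],0]

```text
time: 53.5
ee_pos: [0.3899, -0.3319, 0.2458]
eef_rot: [0.71, 0.704, 0.004, -0.005]
ft_force: [-0.4, -2.6, 10.3]
width: 0.0214
grip_force: 8.0
```

Emit:
drive_tool:
  series:
    - [[0,0,0],0]
    - [[0,0,0],0]
    - [[0,0,-0.1],0]
    - [[0,0,-0.1],0]
    - [[0,0,0],0]
    - [[0,0,0],0]
    - [[0,0,0],0]
    - [[0,0,0],0]
    - [[0,0,0],0]
    - [[0,0,0],0]
  newtons: 3

```text
time: 54.75
ee_pos: [0.3892, -0.3303, 0.2421]
eef_rot: [0.71, 0.705, 0.004, -0.006]
ft_force: [-0.2, -1.2, 0.6]
width: 0.0219
grip_force: 3.0
```

Run:
```python
from h import *
s=vision.camera("side"); e=r.read_state()['ee_pos']; print(e, r.read_state()['ft_force'])
p=lambda x,y,z:proj(s,(x,y,z)).round(1)
im=cv2.cvtColor(s["color"],cv2.COLOR_RGB2GRAY)
for y in range(222,284,2): print(y,''.join("0123456789ABCDEFGHIJ"[min(im[y,x]//11,19)] for x in range(250,310)))
print('vertical handle axis would go', p(e[0],e[1],.24),p(e[0],e[1],.13),'per 10mm y',p(e[0],e[1]-.01,.13))
```

```text
[ 0.38918681 -0.33024404  0.24210945] [-0.72388348 -0.86895881 -0.11920579]
222 4344434444445555544445776434444433333BEEEDEEEEEEEEEEEEFFFFFF
224 754433344344444444467664333349C964456DFFFFEEDDEEEEEEEEEEEFFF
226 77765434433334444335433333335ACDDCDEFFFFFFFFFEEDDEEEEEEEEEEE
228 77778985443334433335433333335CDDDDDEEEEFFFFFFFFFEEEDDEEEEEEE
230 779A9999975444544347886443336EFFFFFFEEEEEEFFFFFFFFFEEEDDDEEE
232 9AAAAAABA99975433447888986468EFFFFFFFFFFEEEEEEFFFFFFFFEEEDDD
234 BBBAAAAABBBA99975678888988888DEEFFFFFFFFFFFEEEEEEFFFFFFFEEEE
236 AABBBAAAAAABBA99CC98888988888EFEEEFFFFFGFFFFFFEEEEEEEFFEFFFE
238 AAAAABBBAAAAABEFECA888898888AEFFFFEEEFFFFFGFFFFFEEEEEEEEFFEF
240 AAAAAAABBBBDEEEEFEA898898888AFGFFFFFFEEFFFFFFFFFFFFFEEEEEEEE
242 BAAAAAABABEFFEEEEEA898898888AFGGGGFFFFFFEEEFFFGGGFFFFFFFEEEE
244 BBBAAAABEFEEEFFFEDA8988988889EFGGGGGGFFFFFFEEEFFGGGGFFFFFFFE
246 BBBBBBDEEFFFFEEEEEA8998988889CCEFGGGGGGGFFFFFFFEEFFFGGGGFFFF
248 FFFFFFFEEEFFFFEDA888988988889ABCCCEFGGGGGGGFFFFFFFFEFFFGGGGF
250 EEEEEEFFFEEFFDA7778998898888ACDCCCDDEEFGGGGGGGFFFFFFFFFFFFFG
252 DEEEEEEEEEEB87777789888988889BBAABDDDCCEFFGGG
[... 373 characters left out ...]
765555558CDDDCCDCCCCCDDDDCCCDEEF
266 CCCCDDDCCDDB8655555555555566555555559CCCDCCDDCCBBCEEDDCDEFEE
268 DCCCDDDBBBCBBCB8655555555555555555557CDDDEFEDDEEEEDDDDCCCDCC
270 DDBBCDDDEDDCCCCCCA7555555555555555689999BCDDDDDEEDCCCCDDDDDE
272 CDDCCDDCCCDDDCCDDCCDA7555555555689999899AAADEDDCDEEDCBCDEEBA
274 CDDCCDCCCDDDDCDDDDDDCDD9655557899999999899AAAACDDDDDDDDDAABE
276 CCBDDDCBBBCDDCCDDDDCDDDCCB8788889999999AAA999AA99BCDDC99ADEE
278 CDDDDDBBCCDDCCCCCCCDDCCDDDDCAAAAAA999AAA9A999AA9988A9ABDDDDD
280 BBBCCCBBCEEDCCCCCCDDDCCCDEEEEDA99AA9999AAAA999AAA99AADEEEEDD
282 EECACCDDCCCDDDDDCCDCCDDDCBCDDCCDDA9A99988999AA999AAAAAABDEEE
vertical handle axis would go [277.1 230.8] [276.  258.5] per 10mm y [278.9 260.5]
```

It stands vertical on the mat now (handle edges at constant columns, no load on the wrist). I release it and rise.

Emit:
drive_tool:
  series:
    - [[0,0,0],0]
    - [[0,0,0],0]
    - [[0,0,0],0]
    - [[0,0,0],0]
    - [[0,0,0],0]
    - [[0,0,1],0]
    - [[0,0,3],0]
    - [[0,0,4],0]
    - [[0,0,4],0]
    - [[0,0,2],0]
  hand: 0.1

```text
time: 56.05
ee_pos: [0.3895, -0.3308, 0.3848]
eef_rot: [0.71, 0.705, 0.004, -0.005]
ft_force: [0.0, -0.3, -0.4]
width: 0.0786
grip_force: 0.0
```

Emit:
drive_tool:
  series:
    - [[1,4,0],0]
    - [[1,4,0],0]
    - [[1,4,0],0]
    - [[1,4,0],0]
    - [[0,4,0],0]
    - [[0,4,0],0]
    - [[0,4,0],0]
    - [[0,0,0],0]
    - [[0,0,0],0]
    - [[0,0,0],0]

```text
time: 57.3
ee_pos: [0.4293, -0.0516, 0.3825]
eef_rot: [0.71, 0.704, 0.004, -0.006]
ft_force: [-0.1, 0.1, -0.9]
width: 0.0787
grip_force: 0.0
```

Run:
```python
from h import *
s=vision.camera("side"); c=vision.camera("top"); st=r.read_state(); print(st['time'],st['ee_pos'],st['width'])
im=cv2.cvtColor(s["color"],cv2.COLOR_RGB2GRAY)
for y in range(208,278,3): print(y,''.join("0123456789ABCDEFGHIJ"[min(im[y,x]//11,19)] for x in range(250,310)))
h=cv2.cvtColor(c["color"],cv2.COLOR_RGB2HSV)
m=((h[...,0]>18)&(h[...,0]<32)&(h[...,1]>170)&(h[...,2]>150)).astype(np.uint8); m[:,200:]=0; m[:150]=0
k,l,sd,ce=cv2.connectedComponentsWithStats(m); i=1+np.argmax(sd[1:,4]); print('lid',sd[i],ray(c,*ce[i],.174))
m=(((h[...,0]<12)|(h[...,0]>172))&(h[...,1]>110)&(h[...,2]<125)&(h[...,2]>30)).astype(np.uint8)
u,v=proj(c,(.389,-.33,.13)).astype(int); w=np.zeros_like(m); w[v-20:v+20,u-20:u+20]=1
ys,xs=np.nonzero(m&w); print('head box',ray(c,xs.min(),ys.min(),.13),ray(c,xs.max(),ys.max(),.13))
# book front from side
hs=cv2.cvtColor(s["color"],cv2.COLOR_RGB2HSV)
m=((hs[...,0]>105)&(hs[...,0]<125)&(hs[...,1]>120)|((hs[...,0]>4)&(hs[...,0]<14)&(hs[...,1]>170)&(hs[...,2]>90)))
P=[]
for x in range(243,259):
    y=np.nonzero(m[150:205,x])[0]
    if len(y): P.append(ray(s,x,150+y.max()+.5,.08)[:2])
P=np.array(P)
if len(P)>4: k=np.polyfit(P[:,1],P[:,0],1); print('book yaw',np.degrees(np.arctan(-k[0])),'x@-.04',np.polyval(k,-.04))
```

```text
57.4 [ 0.42923795 -0.05125026  0.38240042] 0.0783892930175745
208 CCCCCCCCCCCCCCCBA98ADFFFEEEEEEEFFFGFDBBBBBBBB86667ABBBBBBABB
211 DDDDCCCCCCCCBA999879EFFEEFFFFEEEEEEEFFGGFFCBBBBBBBBBBBBBBBBB
214 CCCCCCCCBBA99887679BECBBBBCCEEFFFEEEEFFEFFFGGFFFCBBBBBBBBBBB
217 CCCCCBBA99887778BBABBBBBBBBBBBCEFEEFFEEFEEFFFFFGGGFFFFCBBBBB
220 CCCBAA9887778ABCBCA99999AB9989CFFFFFFEEEEFEFFFFFFFFFGGGFFFFC
223 AAA9887789BBBBAABBA98899999899DFFGFFFFFFFFEEEFEFFFFFFFFFFGGG
226 9887788ABBBBBBBBBBA98999999899EFFEFFFGGFFFFFFFFEEEEEFFFFFEEE
229 7789BBBBBBBBBBCBBBA9989999889AFGGFFFFFFFFFGGFFFFFFFEEEEEEFFF
232 9ABBABBBBBBBBBBBBCA9999999899AEGGGGGGFFFFFEEEFFFFFFFFFFFEEEE
235 BBBBBBBAABBBBBBBBEC9999999999BEEFFGGGGGGGGFFFFFFFFFFFFFFFFFF
238 AAABBBBBBBBBBCFGFFC9999999899DFGGFFFFFGGGGGGGGFFFFFFFFFFFFFF
241 BBAABBBBBBCEFFFFFFC9999999999DGGGGGGGFFFFFFGGGGGGGFFFFFFFEEE
244 BBBBBBBBEFFFFFFFFEB9999999899CFGGGGGGGGGGGFFFFFGGGGGGGGFFFFF
247 CCCCFFFFFFFFFFFFECA9999999999CDCEFGGHGGGGGGGGGGFFFFFFGGGGGGG
250 FFFFFFFFFFFFFEB87799999999999CDDCCDEEFGGGGGGGGGGGGGGFFFFFFGG
253 EEEEFFFFFEC9877777999999999989BBBCDDDDDDDFGGGGGGGGGGGGGGGFFF
256 FFFEEEDDDC867777779999999988767779CCBCCDDDDCDFGGGGGGGGGGGGGG
259 DEEDCCCDDB755556677777899766666666667CDDDEEDCCDFDEFGGGGGGGGG
262 DDCCCCCCCB755555555567777766666665558CEDDCDDEEEEDDDEEEFFGGGG
265 DCCDDDEDDDC86555656555556777765555558CDDDDDDCBBBCCEEEDDDEEEF
268 DDDDEEDBBCCCCDA8655555655556555555558CDDDFFEEEEEEEEDDDCCDDDC
271 DDDCCDDDDDDDEDCCCDC9655555555555579999AAAADEEEEEEEEDCDDEEEEB
274 DDDDCDDCDDDDDDDEEEEDDDC9655555899AAAA9999AAAAADDDEEEDDEEAABE
277 CDDEEDCDDDEEDCCDDDDDDEEDEDDDBAAAAAA99ABBAAA99AA999BCCAAADEEE
lid [128 230  17  17 218] [0.39232882 0.30037016 0.174     ]
head box [ 0.40549062 -0.28453444  0.13      ] [ 0.37338028 -0.3383614   0.13      ]
book yaw 5.037752625454736 x@-.04 0.633568382741249
```

```bash
python3 -c "
from h import *
print(r.close_job())"
```

```text
the job is handed in; nothing more can be done
None
```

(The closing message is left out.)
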